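# Press a ferrule home with the ratchet clamp

## Task

Squeeze the ratchet clamp's loose handle towards its fixed one until the ferrule is fully home against the shoulder of the wooden tool handle and the ratchet holds the clamp shut by itself, and let go for a moment. Then press the loose handle sideways (down, towards the table) to free the teeth and let the clamp spring wide open. Be gentle: squeeze no further than the job needs, force nothing, and leave the other tools on the bench where they lie.

Things in the scene. Friction and masses are not known exactly. Their poses are not given: they have to be found in the camera images.
- clamp: Steel scissor clamp with finger rings lying flat, fixed arm bolted to the bench on a dark plate (x -37..109, y -47..103 mm, 12 thick). Origin on the table under the pivot; z up; +x from rings (robot side) to jaws. Arms lie 50 mm above the table, only table under the rings. Fixed shank (top 56 mm high): 0.14 rad to the -y side of -x; loose one: 0.44 rad to the +y side when open.
- handle (a joint): Closing angle of the loose handle about the vertical pivot, rad: 0 = wide open (a spring of 0.24 to 0.5 N m returns it), grows counter-clockwise from above as it nears the fixed handle; end stop 0.42. Four teeth, 0.066 apart, the first at about 0.18; where exactly varies by 0.02, so feel for it: each tooth raises the push by 1 to 2 N, then clicks over, and let go the handle falls back to the last tooth passed.
- ring_side (a point): Outermost point of the loose handle's finger ring (42 mm outside, of round 8 mm bar, 50 mm above the table), 154 mm from the pivot. Push it in towards the fixed handle to squeeze, with about 2 to 11 N. Site axes: the clamp's, turned by the closing angle; the outward direction at the ring is (0.426, 0.905, 0) in them.
- tab_top (a point): Centre of the top of the flat dark thumb tab on the loose handle (26 x 28 mm), 66 mm above the table at rest, 116 mm from the pivot. Press down here to release: the springy handle starts at 2.5 N, then 0.7 N per mm; the teeth come clear 2 to 4.5 mm down (varies, unseen; 4 to 8 N), a hard stop 1.2 mm lower: press slowly by feel to 10-13 N. Over 18 N harms the clamp. Axes as ring_side.
- pivot (a point): Centre of the clamp's pivot, 50 mm above the table; axes as clamp. About the release: letting the tab up re-engages the teeth unless the handle has swung open, and a fingertip bearing on the tab holds it back by friction. So, while holding it down, lead the tab outwards (the way of opening) past all the teeth (25 mm or more), then lift off; it springs open by itself.
- ferrule (a joint): How far the steel ferrule (22 mm across, 14 long) has slid on to the pale wooden tool handle lying between the jaws, m: 0.007 = home. Tight (6 N), stays put. The jaw pushing it is springy: it gives 0.03 rad of handle angle before the ferrule slides; after home the force on it rises 10 N per 0.05 rad. It buckles at 15 N: stop squeezing as soon as it is home. It comes home somewhere between 0.21 and 0.34 rad.
- screwdriver: Bystander: screwdriver with wooden handle; leave it alone. Origin on its underside.
- wrench: Bystander: combination wrench; leave it alone. Origin on its underside.
- hammer: Bystander: hammer; leave it alone. Origin on its underside.
- spare_ferrule: Bystander: loose spare steel ferrule standing on the table; leave it alone. Origin on its underside.
- socket: Bystander: steel socket standing on end; leave it alone. Origin on its underside.
- mug: Bystander: white mug; leave it alone. Origin on its underside.
- gclamp: Bystander: steel G-clamp lying flat; leave it alone. Origin on its underside.

How it is judged:
On the way, in this order (a step that is already met when the one before it is completed fails the run):
1. the ferrule is home (6 mm or more of its 7 mm) and the ratchet holds the clamp shut with the robot off the handle (value of joint ferrule above 0.006 m and value of joint handle above 0.12 rad and contact force between the arm and handle below 0.1 N), for 0.5 s.
2. the teeth are released and the loose handle has sprung open (within 0.05 rad) (value of joint handle below 0.05 rad), for 0.2 s.
At the end, for the whole second after the job is handed in: The ferrule is home (at least 6 mm of its 7 mm travel), the loose handle stands open within 0.05 rad, at rest and let go (value of joint ferrule above 0.006 m and value of joint handle below 0.05 rad and velocity of joint handle below 0.05 rad/s and contact force between the arm and handle below 0.1 N); the robot touches nothing.
It fails at once if the ferrule is buckled by more than 15 N from the jaw (contact force between jaw and ferrule above 15 N).
It fails at once if the loose handle is forced with more than 18 N (contact force between the arm and handle above 18 N).
It fails at once if another tool is moved by more than 20 mm (distance of any of screwdriver, wrench, hammer, spare_ferrule, socket, mug, gclamp from where it was at the start of the episode above 0.02 m).
It also fails if it takes over 72 s, if anything falls off the work surface, if the arm or the gripper's body presses on something with over 40 N, if the wrist force passes 120 N, or if a joint passes its speed limit or range.

## Robot

A 6-joint arm with a two-finger parallel gripper is mounted at the origin on the work surface. World frame = base frame: x ahead of the robot, y to its left, z up, the work surface at z = 0. Lengths are in m, angles in rad, forces in N, time in s.
With the tool pointing down it reaches from about 0.375 to 0.975 m from the base axis. Payload 3.8 kg.
Tool frame: the origin (TCP) lies on the front face of the gripper's body, between the roots of the fingers; the fingertips stand 73 mm ahead of it and the grasp point (between the pads) lies 54 mm ahead of it; x points along the fingers, z is the direction in which the jaws open and shut, and the axes are right-handed (so a half turn about x gives the same grasp; the last joint's range is limited). The gripper opens to 85 mm and grips with 20 to 120 N. Pads are 22 mm wide; open, the fingers measure 114 mm over their backs; the gripper's body (76 mm by 85 mm) begins 54 mm behind the grasp point. The pads swing forward as they close: fully open they stand 13 mm farther back than shut.
Start: joints at [1.235, 0.264, 1.604, -0, 1.274, -0.037], TCP at [0.199, 0.645, 0.304] pointing down, gripper open.
Joint ranges: [-2.63, 2.63], [-0.94, 2.18], [0.31, 2.57], [-1.31, 4.45], [0, 2.66], [-2.55, 2.55]. Speed limits (rad/s): [2.57, 2.57, 3.14, 3.14, 3.14, 3.14].

## Interface

Orientations are given as a rotation vector (axis times angle).
In Python, from station import ctrl gives the robot as it stands.
- The arm moves only by the tool arm_command, never from a script. Its argument "motion" is a list of rows, each an object of numbers: "rx", "ry", "rz": the turn, a rotation vector about the tool's x, y, z in rad; "tx", "ty", "tz": the shift along the tool's x, y, z in m; "claw": the finger opening in m, from 0 to 0.0854. A call has 1 to 20 rows; each row shifts and turns the commanded pose from where the row before left it, along the tool's axes as they then stand; what a row does not reach is not made up. A row lasts 1/12 s, in which the tool goes at most 41.7 mm and 7.16 degrees, less where a joint would pass 70% of its speed; a pose out of reach is approached as far as the arm can. A call is refused whole if a number of a shift passes 0.0417 or a number of a turn 0.125, either way. A call with a gripper value outside its range is refused whole. The fingers move at their own pace and stop on an object; the grip force is fixed at half the most. Time passes only in rows, so rows that do not move let the fingers close. It gives the time, the measured TCP pose, the force and the opening at its end, in the units of the state.
- ctrl.state(): the state, without advancing time (a new reading comes with each control period).
- ctrl.snapshot(name): name is "scene" or "top"; returns the picture (384x512x3 uint8, red, green, blue); there is no depth.
- ctrl.get_calibration(name): a dict with "K" (3x3 intrinsics, pixels), "rvec" (rotation vector, rad) and "tvec" (3), from world to camera coordinates, as OpenCV has them. Camera axes: x right, y down, z forward; pixel columns grow to the right and rows downward; lengths in m; the calibration is good to about 2 mm. A picture is of the moment at which its call begins. get_calibration takes no time and is no camera call.
- ctrl.close_job(): hands the job in, once; it reports no verdict.
The state is a dict: "time": time; "qpos": joint angles; "qvel": joint speeds; "tau": joint torques, N m; "tool_pos": TCP position; "tool_rot": TCP orientation; "wrist_force": force on the tool from outside, world axes, zero at the start; "ft_torque": the same for the moment, N m; "gripper_width": finger opening in m.
Only numpy, scipy, OpenCV 4.12 (cv2) and the standard library are available. Lean on these libraries where they do the work, as an engineer would, in place of code of your own. Each camera call takes 0.05 s, during which the arm holds its last target.

## Working session

There is one attempt and no reset: what is moved stays moved. The work goes in short steps, Python scripts to look and compute and a tool call to move; the robot and the scene stay as the last step left them, time stands still between calls to the robot, and variables do not carry over. Pictures are saved under pics/ and viewed, and the job is handed in when it is done.

Besides the shell and the picture viewer there is one more tool, called after "Call:" by a JSON object that holds its "op" and its "data". arm_command: Moves the arm, as the interface text tells. Its arguments: {"type":"object","properties":{"motion":{"type":"array","items":{"type":"object","properties":{"rx":{"type":"number"},"ry":{"type":"number"},"rz":{"type":"number"},"tx":{"type":"number"},"ty":{"type":"number"},"tz":{"type":"number"},"claw":{"type":"number"}}}}},"required":["motion"]}

```bash
mkdir -p pics; ls
python3 - <<'E'
from station import ctrl
import cv2
s=ctrl.state(); print(s)
for n in ("scene","top"):
    im=ctrl.snapshot(n); cv2.imwrite(f"pics/{n}0.png",im[:,:,::-1]); c=ctrl.get_calibration(n); print(n,c)
E
```

```text
pics
{'time': 0.0, 'qpos': array([ 1.23512147e+00,  2.64748938e-01,  1.60535289e+00,  1.17953408e-05,
        1.27367692e+00, -3.68980345e-02]), 'qvel': array([-0.00071263,  0.00137172, -0.00019176, -0.00014389,  0.00016244,
        0.00207968]), 'tau': array([ 1.39821877e-04, -5.15111482e+01, -3.67310035e+01, -1.29019522e-04,
        1.31396975e-02, -5.54349057e-06]), 'tool_pos': array([0.1985024 , 0.64457373, 0.30257608]), 'tool_rot': array([-0.98761847,  1.3377174 ,  0.98558636]), 'wrist_force': array([ 0.36063628, -0.24805946,  0.06103603]), 'ft_torque': array([-0.01696302,  0.03242509,  0.02564632]), 'gripper_width': 0.08554763244605083}
scene {'K': array([[460.68214997,   0.        , 259.58290508],
       [  0.        , 460.68214997, 192.44571494],
       [  0.        ,   0.        ,   1.        ]]), 'rvec': array([ 1.84897072,  1.80034925, -0.62255127]), 'tvec': array([-0.00443809, -0.40903616,  1.77021311])}
top {'K': array([[438.30095972,   0.        , 260.58687043],
       [  0.        , 438.30095972, 196.61820752],
       [  0.        ,   0.        ,   1.        ]]), 'rvec': array([ 2.13727826, -2.18422506,  0.1225752 ]), 'tvec': array([0.01056085, 0.5918665 , 1.42535681])}
```

View pics/scene0.png

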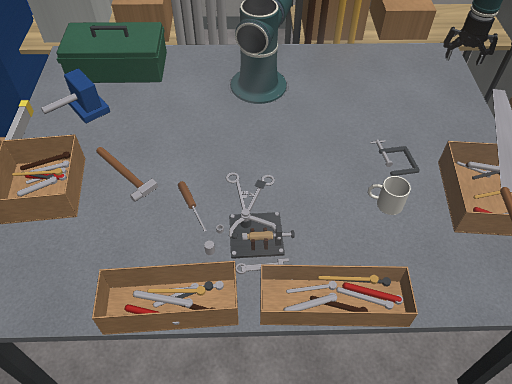

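View pics/top0.png

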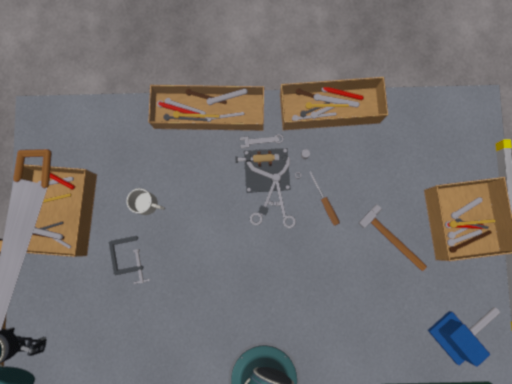

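The top picture shows the clamp near (270,180), with its rings at (256,219) (loose, with the dark tab at about (264,210)) and (289,222) (fixed). I'll enlarge it.

Run:
```python
import cv2
a=cv2.imread("pics/top0.png")[130:240,220:330]; cv2.imwrite("pics/topc.png",cv2.resize(a,None,fx=5.4,fy=5.4,interpolation=cv2.INTER_CUBIC))
a=cv2.imread("pics/scene0.png")[165:275,215:305]; cv2.imwrite("pics/scenec.png",cv2.resize(a,None,fx=5.4,fy=5.4,interpolation=cv2.INTER_CUBIC))
```

```text
(no output)
```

View pics/topc.png

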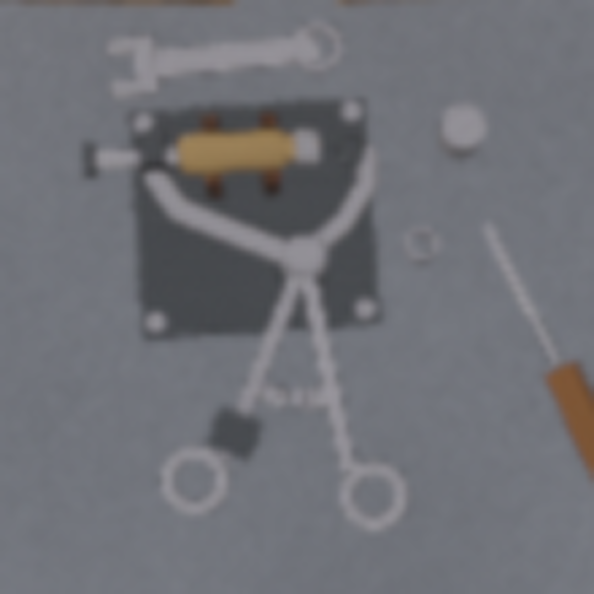

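View pics/scenec.png

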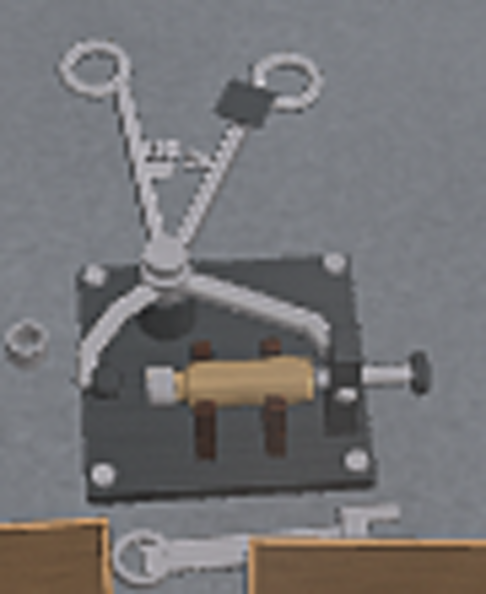

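The crop gives these centres: pivot (302,255), loose ring (195,480), fixed ring (373,496), tab (235,433), and the four plate corners. In the scene crop: loose ring (287,82), fixed ring (95,68), tab (245,103).

```bash
cat > h.py <<'E'
import numpy as np, cv2
from station import ctrl
def ray(cam,uv,z):
    c=ctrl.get_calibration(cam);R=cv2.Rodrigues(c["rvec"])[0];t=c["tvec"]
    d=R.T@np.linalg.inv(c["K"])@np.array([uv[0],uv[1],1]);o=-R.T@t
    return o+d*(z-o[2])/d[2]
def proj(cam,P):
    c=ctrl.get_calibration(cam)
    return cv2.projectPoints(np.array(P,float).reshape(-1,3),c["rvec"],c["tvec"],c["K"],None)[0].reshape(-1,2)
E
python3 - <<'E'
from h import *
from scipy.optimize import least_squares
f=lambda x,y,ou,ov:((x+.5)/5.4-.5+ou,(y+.5)/5.4-.5+ov)
top={'loose':(195,480,.05),'fixed':(373,496,.05),'tab':(235,433,.066),'pivot':(302,255,.058),'tl':(130,112,.012),'tr':(363,98,.012),'br':(380,320,.012),'bl':(145,338,.012)}
sc={'loose':(287,82,.05),'fixed':(95,68,.05),'tab':(245,103,.066),'pivot':(163,250,.058),'br':(80,268,.012),'bl':(345,253,.012),'tr':(88,500,.012),'tl':(372,488,.012)}
for n in top:
    print(n, ray('top',f(*top[n][:2],220,130),top[n][2]).round(4), ray('scene',f(*sc[n][:2],215,165),sc[n][2]).round(4))
# model: ring centre: ring_side minus 21mm*outward
loc={'tl':(.109,.103,.012),'tr':(.109,-.047,.012),'br':(-.037,-.047,.012),'bl':(-.037,.103,.012),'pivot':(0,0,.058)}
def W(p,l):
    c,s=np.cos(p[2]),np.sin(p[2]);return np.array([p[0]+c*l[0]-s*l[1],p[1]+s*l[0]+c*l[1],l[2]])
def res(p):
    r=[]
    for k in loc:
        r+=list(proj('top',W(p,loc[k]))[0]-f(*top[k][:2],220,130)); r+=list(proj('scene',W(p,loc[k]))[0]-f(*sc[k][:2],215,165))
    return r
s=least_squares(res,[.6,0,0],loss='soft_l1');print(s.x,np.round(s.fun,1))
p=s.x
for n in('loose','fixed','tab'):
    w=(ray('top',f(*top[n][:2],220,130),top[n][2])+ray('scene',f(*sc[n][:2],215,165),sc[n][2]))/2
    d=w[:2]-p[:2]; c,sn=np.cos(p[2]),np.sin(p[2]); l=np.array([c*d[0]+sn*d[1],-sn*d[0]+c*d[1]])
    print(n,w.round(4),'local',l.round(4),np.hypot(*l).round(4),'ang',np.arctan2(l[1],-l[0]).round(3))
E
```

```text
loose [0.5184 0.0152 0.05  ] [0.5151 0.0135 0.05  ]
fixed [ 0.5064 -0.0924  0.05  ] [ 0.5022 -0.0953  0.05  ]
tab [ 0.5451 -0.0096  0.066 ] [ 0.5433 -0.0114  0.066 ]
pivot [ 0.6537 -0.0529  0.058 ] [ 0.6376 -0.0579  0.058 ]
tl [0.7553 0.0522 0.012 ] [0.7591 0.0484 0.012 ]
tr [ 0.761  -0.0957  0.012 ] [ 0.7627 -0.0984  0.012 ]
br [ 0.6188 -0.1023  0.012 ] [ 0.6149 -0.1042  0.012 ]
bl [0.6107 0.0453 0.012 ] [0.608  0.0428 0.012 ]
[ 0.65131143 -0.05604303  0.04122863] [ 0.2 -0.2  1.  -1.   0.8 -0.3 -0.  -0.2  0.7  0.7 -0.1  0.4 -0.   0.2
  0.9  0.5  1.   0.7  0.7  3.9]
loose [0.5167 0.0143 0.05  ] local [-0.1316  0.0759] 0.1519 ang 0.523
fixed [ 0.5043 -0.0939  0.05  ] local [-0.1484 -0.0317] 0.1518 ang -0.211
tab [ 0.5442 -0.0105  0.066 ] local [-0.1051  0.0499] 0.1164 ang 0.443
```

```bash
cat >> h.py <<'E'
from scipy.spatial.transform import Rotation as Ro
piv=np.array([.651,-.0555]); yaw=.041
def rot(a): c,s=np.cos(a),np.sin(a); return np.array([[c,-s],[s,c]])
SIDE=np.array([-.1226,.0949]); TAB=np.array([-.105,.0497]); OUT=np.array([.426,.905])
def wp(l,th): return piv+rot(yaw+th)@l
def wd(l,th): return rot(yaw+th)@l
E
python3 - <<'E'
from h import *
s=ctrl.state();R=Ro.from_rotvec(s['tool_rot']).as_matrix();print(R.round(3))
for th in(0,.2,.35): print(th,wp(SIDE,th),wd(OUT,th),wp(TAB,th))
u=wd(OUT,0); a=np.arctan2(u[1],u[0])
ty=R[:,1]; print('yaw of u',a,'tool y',np.arctan2(ty[1],ty[0]),'tool z',np.arctan2(R[1,2],R[0,2]))
E
```

```text
[[-0.001 -0.956  0.294]
 [-0.002  0.294  0.956]
 [-1.     0.    -0.002]]
0 [0.52461322 0.03429506] [0.38854739 0.92170056] [ 0.54405111 -0.01014556]
0.2 [0.50929302 0.00739596] [0.19768868 0.98052037] [ 0.53717243 -0.03229709]
0.35 [ 0.50148518 -0.01448672] [0.04894172 0.99905241] [ 0.53498319 -0.04956782]
yaw of u 1.171847321375401 tool y 2.842805550837407 tool z 1.2720094120056484
```

Call:
{"op": "arm_command", "data": {"motion": [{"ty":-0.0248,"tz":-0.0224,"claw":0},{"ty":-0.0248,"tz":-0.0224,"claw":0},{"ty":-0.0248,"tz":-0.0224,"claw":0},{"ty":-0.0248,"tz":-0.0224,"claw":0},{"ty":-0.0248,"tz":-0.0224,"claw":0},{"ty":-0.0248,"tz":-0.0224,"claw":0},{"ty":-0.0248,"tz":-0.0224,"claw":0},{"ty":-0.0248,"tz":-0.0224,"claw":0},{"ty":-0.0248,"tz":-0.0224,"claw":0},{"ty":-0.0248,"tz":-0.0224,"claw":0},{"ty":-0.0248,"tz":-0.0224,"claw":0},{"ty":-0.0248,"tz":-0.0224,"claw":0},{"ty":-0.0248,"tz":-0.0224,"claw":0},{"ty":-0.0248,"tz":-0.0224,"claw":0},{"ty":-0.0248,"tz":-0.0224,"claw":0},{"ty":-0.0248,"tz":-0.0224,"claw":0},{"ty":-0.0248,"tz":-0.0224,"claw":0},{"ty":-0.0248,"tz":-0.0224,"claw":0},{"ty":-0.0248,"tz":-0.0224,"claw":0},{"ty":-0.0248,"tz":-0.0224,"claw":0}]}}

```text
validation failed for argument at $.mo...
```

Call:
{"op": "arm_command", "data": {"motion": [{"rx":0.12},{"rx":0.12},{"rx":0.12},{"rx":0.12},{"rx":0.12},{"rx":0.12},{"rx":0.12},{"rx":0.12},{"rx":0.12},{"rx":0.12},{"rx":0.12},{"rx":0.12},{"rx":0.12},{"rx":0.111},{}]}}

```text
validation failed for argument at $.mo...
```

Call:
{"op": "arm_command", "data": {"motion": [{"tx":0.0,"ty":-0.0248,"tz":-0.0224,"rx":0.0,"ry":0.0,"rz":0.0,"claw":0.0}]}}

```text
time: 0.18
tool_pos: [0.2136, 0.6191, 0.3027]
tool_rot: [-0.987, 1.335, 0.991]
wrist_force: [0.7, 0.5, 0.2]
gripper_width: 0.0755
```

Call:
{"op": "arm_command", "data": {"motion": [{"tx":0,"ty":-0.0248,"tz":-0.0224,"rx":0,"ry":0,"rz":0,"claw":0},{"tx":0,"ty":-0.0248,"tz":-0.0224,"rx":0,"ry":0,"rz":0,"claw":0},{"tx":0,"ty":-0.0248,"tz":-0.0224,"rx":0,"ry":0,"rz":0,"claw":0},{"tx":0,"ty":-0.0248,"tz":-0.0224,"rx":0,"ry":0,"rz":0,"claw":0},{"tx":0,"ty":-0.0248,"tz":-0.0224,"rx":0,"ry":0,"rz":0,"claw":0},{"tx":0,"ty":-0.0248,"tz":-0.0224,"rx":0,"ry":0,"rz":0,"claw":0},{"tx":0,"ty":-0.0248,"tz":-0.0224,"rx":0,"ry":0,"rz":0,"claw":0},{"tx":0,"ty":-0.0248,"tz":-0.0224,"rx":0,"ry":0,"rz":0,"claw":0},{"tx":0,"ty":-0.0248,"tz":-0.0224,"rx":0,"ry":0,"rz":0,"claw":0},{"tx":0,"ty":-0.0248,"tz":-0.0224,"rx":0,"ry":0,"rz":0,"claw":0},{"tx":0,"ty":-0.0248,"tz":-0.0224,"rx":0,"ry":0,"rz":0,"claw":0},{"tx":0,"ty":-0.0248,"tz":-0.0224,"rx":0,"ry":0,"rz":0,"claw":0},{"tx":0,"ty":-0.0248,"tz":-0.0224,"rx":0,"ry":0,"rz":0,"claw":0},{"tx":0,"ty":-0.0248,"tz":-0.0224,"rx":0,"ry":0,"rz":0,"claw":0},{"tx":0,"ty":-0.0248,"tz":-0.0224,"rx":0,"ry":0,"rz":0,"claw":0},{"tx":0,"ty":-0.0248,"tz":-0.0224,"rx":0,"ry":0,"rz":0,"claw":0},{"tx":0,"ty":-0.0248,"tz":-0.0224,"rx":0,"ry":0,"rz":0,"claw":0},{"tx":0,"ty":-0.0248,"tz":-0.0224,"rx":0,"ry":0,"rz":0,"claw":0},{"tx":0,"ty":-0.0248,"tz":-0.0224,"rx":0,"ry":0,"rz":0,"claw":0}]}}

```text
time: 1.77
tool_pos: [0.5411, 0.0693, 0.3034]
tool_rot: [-0.986, 1.337, 0.987]
wrist_force: [1.5, 0.7, 0.2]
gripper_width: -0.0003
```

Call:
{"op": "arm_command", "data": {"motion": [{"tx":0,"ty":0,"tz":0,"rx":0.12,"ry":0,"rz":0,"claw":0},{"tx":0,"ty":0,"tz":0,"rx":0.12,"ry":0,"rz":0,"claw":0},{"tx":0,"ty":0,"tz":0,"rx":0.12,"ry":0,"rz":0,"claw":0},{"tx":0,"ty":0,"tz":0,"rx":0.12,"ry":0,"rz":0,"claw":0},{"tx":0,"ty":0,"tz":0,"rx":0.12,"ry":0,"rz":0,"claw":0},{"tx":0,"ty":0,"tz":0,"rx":0.12,"ry":0,"rz":0,"claw":0},{"tx":0,"ty":0,"tz":0,"rx":0.12,"ry":0,"rz":0,"claw":0},{"tx":0,"ty":0,"tz":0,"rx":0.12,"ry":0,"rz":0,"claw":0},{"tx":0,"ty":0,"tz":0,"rx":0.12,"ry":0,"rz":0,"claw":0},{"tx":0,"ty":0,"tz":0,"rx":0.12,"ry":0,"rz":0,"claw":0},{"tx":0,"ty":0,"tz":0,"rx":0.12,"ry":0,"rz":0,"claw":0},{"tx":0,"ty":0,"tz":0,"rx":0.12,"ry":0,"rz":0,"claw":0},{"tx":0,"ty":0,"tz":0,"rx":0.12,"ry":0,"rz":0,"claw":0},{"tx":0,"ty":0,"tz":0,"rx":0.111,"ry":0,"rz":0,"claw":0}]}}

```text
time: 2.93
tool_pos: [0.5405, 0.0709, 0.3033]
tool_rot: [0.317, 1.548, -0.318]
wrist_force: [-0.3, 0.4, 0.3]
gripper_width: 0.0002
```

```bash
cat >> h.py <<'E'
def rep():
    s=ctrl.state();R=Ro.from_rotvec(s['tool_rot']).as_matrix()
    print(s['time'],s['tool_pos'].round(4),'q',s['qpos'].round(2),'F_tool',(R.T@s['wrist_force']).round(2),'yaw y',np.arctan2(R[1,1],R[0,1]).round(4),'x',R[:,0].round(4))
    return s,R
E
python3 - <<'E'
from h import *
rep()
cv2.imwrite('pics/s1.png',cv2.resize(ctrl.snapshot('scene')[60:280,160:400,::-1],None,fx=3.3,fy=2.7))
rep()
E
```

```text
2.9333 [0.5405 0.0709 0.3033] q [ 0.08  0.02  1.88 -0.    1.24  0.49] F_tool [-0.35  0.28 -0.46] yaw y 1.1659 x [-1.1e-03 -1.0e-04 -1.0e+00]
2.9833 [0.5405 0.0709 0.3033] q [0.08 0.02 1.88 0.   1.24 0.49] F_tool [ 0.19 -0.14 -0.09] yaw y 1.1615 x [-1.1e-03 -1.0e-04 -1.0e+00]
```

View pics/s1.png

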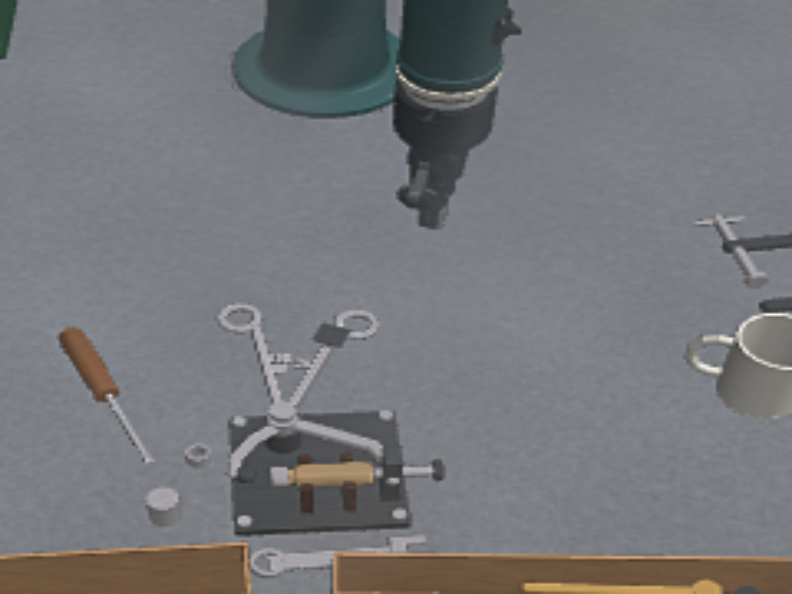

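The picture shows the closed fingertip high above the table at crop (432,225), with the clamp clear below it. Next I go down beside the ring.

Call:
{"op": "arm_command", "data": {"motion": [{"tx":0.03,"ty":0,"tz":0,"rx":0,"ry":0,"rz":0,"claw":0},{"tx":0.03,"ty":0,"tz":0,"rx":0,"ry":0,"rz":0,"claw":0},{"tx":0.03,"ty":0,"tz":0,"rx":0,"ry":0,"rz":0,"claw":0},{"tx":0.03,"ty":0,"tz":0,"rx":0,"ry":0,"rz":0,"claw":0},{"tx":0.03,"ty":0,"tz":0,"rx":0,"ry":0,"rz":0,"claw":0},{"tx":0.03,"ty":0,"tz":0,"rx":0,"ry":0,"rz":0,"claw":0},{"tx":0.018,"ty":0,"tz":0,"rx":0,"ry":0,"rz":0,"claw":0},{"tx":0,"ty":0,"tz":0,"rx":0,"ry":0,"rz":0,"claw":0},{"tx":0,"ty":0,"tz":0,"rx":0,"ry":0,"rz":0,"claw":0}]}}

```text
time: 3.73
tool_pos: [0.5396, 0.0708, 0.1046]
tool_rot: [0.311, 1.552, -0.313]
wrist_force: [1.0, -0.3, 0.4]
gripper_width: 0.0001
```

Run:
```python
from h import *
rep()
cv2.imwrite('pics/s2.png',cv2.resize(ctrl.snapshot('scene')[130:240,220:330,::-1],None,fx=5.4,fy=5.4,interpolation=cv2.INTER_CUBIC))
rep()
```

```text
3.7333 [0.5396 0.0708 0.1046] q [ 0.08  0.23  2.05 -0.    0.86  0.48] F_tool [-0.44  0.06  1.05] yaw y 1.1733 x [-3.7e-03 -3.0e-04 -1.0e+00]
3.7833 [0.5411 0.071  0.1062] q [ 0.08  0.23  2.05 -0.    0.86  0.48] F_tool [-0.15 -0.38 -0.01] yaw y 1.173 x [-1.e-04 -0.e+00 -1.e+00]
```

View pics/s2.png

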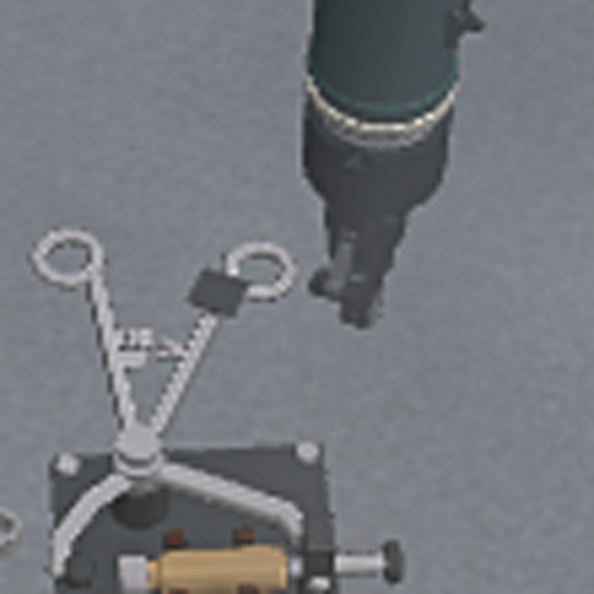

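Run:
```python
from h import *
for z in (.02,.033,.045): print(z,proj('scene',[.5411,.071,z]).round(1))
s,R=rep()
n=wd(OUT,0); sd=wp(SIDE,0)
d=s['tool_pos'][:2]-sd; print('gap along out',d@n,'tangential',d@np.array([n[1],-n[0]]))
for k in (0.01,): 
  # arc: per-row tool shift for dth=k rotating about pivot, with TCP at contact
  P=sd+n*.011; v=P-piv; dv=rot(k)@v-v; z=np.array([n[1],-n[0]]); print('ty',dv@n,'tz',dv@z,'rx',-k)
```

```text
0.02 [[286.5 192.2]]
0.033 [[286.8 189.6]]
0.045 [[287.  187.1]]
3.7833 [0.5411 0.071  0.1062] q [ 0.08  0.23  2.05 -0.    0.86  0.48] F_tool [-0.15 -0.38 -0.01] yaw y 1.173 x [-1.e-04 -0.e+00 -1.e+00]
gap along out 0.04019031259358635 tangential 0.0009410355708777435
ty -0.001516011872000216 tz -0.00043904770937700703 rx -0.01
```

Call:
{"op": "arm_command", "data": {"motion": [{"tx":0,"ty":-0.006,"tz":0,"rx":0,"ry":0,"rz":0,"claw":0},{"tx":0,"ty":-0.006,"tz":0,"rx":0,"ry":0,"rz":0,"claw":0},{"tx":0,"ty":-0.006,"tz":0,"rx":0,"ry":0,"rz":0,"claw":0},{"tx":0,"ty":-0.004,"tz":0,"rx":0,"ry":0,"rz":0,"claw":0},{"tx":0,"ty":-0.002,"tz":0,"rx":0,"ry":0,"rz":0,"claw":0}]}}

```text
time: 4.2
tool_pos: [0.5315, 0.048, 0.1066]
tool_rot: [0.314, 1.547, -0.313]
wrist_force: [0.1, -0.3, 0.1]
gripper_width: -0.0003
```

Call:
{"op": "arm_command", "data": {"motion": [{"tx":0,"ty":-0.001,"tz":0,"rx":0,"ry":0,"rz":0,"claw":0},{"tx":0,"ty":-0.001,"tz":0,"rx":0,"ry":0,"rz":0,"claw":0}]}}

```text
time: 4.37
tool_pos: [0.5308, 0.0467, 0.1061]
tool_rot: [0.313, 1.548, -0.313]
wrist_force: [-0.5, -0.4, 0.4]
gripper_width: 0.0003
```

Call:
{"op": "arm_command", "data": {"motion": [{"tx":0,"ty":-0.001,"tz":0,"rx":0,"ry":0,"rz":0,"claw":0},{"tx":0,"ty":-0.001,"tz":0,"rx":0,"ry":0,"rz":0,"claw":0}]}}

```text
time: 4.53
tool_pos: [0.53, 0.0451, 0.1059]
tool_rot: [0.313, 1.548, -0.313]
wrist_force: [0.3, 0.1, 0.2]
gripper_width: -0.0003
```

Call:
{"op": "arm_command", "data": {"motion": [{"tx":0,"ty":-0.001,"tz":0,"rx":0,"ry":0,"rz":0,"claw":0},{"tx":0,"ty":-0.001,"tz":0,"rx":0,"ry":0,"rz":0,"claw":0}]}}

```text
time: 4.7
tool_pos: [0.5292, 0.0434, 0.1058]
tool_rot: [0.313, 1.548, -0.313]
wrist_force: [0.4, 1.9, -0.4]
gripper_width: -0.0
```

Run:
```python
from h import *
rep()
```

```text
4.7 [0.5292 0.0434 0.1058] q [0.03 0.2  2.08 0.   0.86 0.43] F_tool [ 0.37  1.87 -0.34] yaw y 1.1719 x [-1.e-04  3.e-04 -1.e+00]
```

Contact at about 2 N, where predicted. Now I squeeze along the arc in small steps.

Call:
{"op": "arm_command", "data": {"motion": [{"tx":0,"ty":-0.0015,"tz":-0.00044,"rx":-0.01,"ry":0,"rz":0,"claw":0},{"tx":0,"ty":-0.0015,"tz":-0.00044,"rx":-0.01,"ry":0,"rz":0,"claw":0}]}}

```text
time: 4.87
tool_pos: [0.5273, 0.0411, 0.1059]
tool_rot: [0.297, 1.55, -0.296]
wrist_force: [0.7, 1.1, -0.1]
gripper_width: 0.0005
```

Call:
{"op": "arm_command", "data": {"motion": [{"tx":0,"ty":-0.0015,"tz":-0.00044,"rx":-0.01,"ry":0,"rz":0,"claw":0},{"tx":0,"ty":-0.0015,"tz":-0.00044,"rx":-0.01,"ry":0,"rz":0,"claw":0}]}}

```text
time: 5.03
tool_pos: [0.5253, 0.0384, 0.1059]
tool_rot: [0.281, 1.552, -0.281]
wrist_force: [1.0, 2.5, 0.1]
gripper_width: 0.0003
```

Call:
{"op": "arm_command", "data": {"motion": [{"tx":0,"ty":-0.0015,"tz":-0.00044,"rx":-0.01,"ry":0,"rz":0,"claw":0},{"tx":0,"ty":-0.0015,"tz":-0.00044,"rx":-0.01,"ry":0,"rz":0,"claw":0}]}}

```text
time: 5.2
tool_pos: [0.5234, 0.0358, 0.1059]
tool_rot: [0.265, 1.554, -0.265]
wrist_force: [1.4, 2.0, -0.3]
gripper_width: 0.0004
```

Call:
{"op": "arm_command", "data": {"motion": [{"tx":0,"ty":-0.0015,"tz":-0.00044,"rx":-0.01,"ry":0,"rz":0,"claw":0}]}}

```text
time: 5.28
tool_pos: [0.5224, 0.0345, 0.1059]
tool_rot: [0.257, 1.555, -0.257]
wrist_force: [1.0, 1.4, 0.1]
gripper_width: 0.0002
```

Call:
{"op": "arm_command", "data": {"motion": [{"tx":0,"ty":-0.0015,"tz":-0.00044,"rx":-0.01,"ry":0,"rz":0,"claw":0}]}}

```text
time: 5.37
tool_pos: [0.5215, 0.0332, 0.1059]
tool_rot: [0.25, 1.556, -0.25]
wrist_force: [1.1, 2.3, 0.4]
gripper_width: 0.0
```

Call:
{"op": "arm_command", "data": {"motion": [{"tx":0,"ty":-0.0015,"tz":-0.00044,"rx":-0.01,"ry":0,"rz":0,"claw":0}]}}

```text
time: 5.45
tool_pos: [0.5207, 0.0319, 0.1059]
tool_rot: [0.242, 1.557, -0.242]
wrist_force: [0.7, 1.2, 0.3]
gripper_width: 0.0
```

```bash
cat >> h.py <<'E'
def ang(pos,R):
    # handle angle from face contact: face plane at .0105 along -y tool from TCP; solve theta
    from scipy.optimize import brentq
    y=R[:2,1]/np.linalg.norm(R[:2,1])
    C=np.array([-.1226,.0949])-.021*OUT  # ring centre
    f=lambda th:(wp(C,th)+.021*y-(pos[:2]-.0105*y))@y
    return brentq(f,-.2,.6)
E
python3 - <<'E'
from h import *
s,R=rep(); print(ang(s['tool_pos'],R))
E
```

```text
5.45 [0.5207 0.0319 0.1059] q [0.01 0.19 2.1  0.   0.85 0.32] F_tool [-0.33  1.35  0.25] yaw y 1.2627 x [ 1.e-04  0.e+00 -1.e+00]
0.09324771924192034
```

Call:
{"op": "arm_command", "data": {"motion": [{"tx":0,"ty":-0.0015,"tz":-0.00044,"rx":-0.01,"ry":0,"rz":0,"claw":0}]}}

```text
time: 5.53
tool_pos: [0.5198, 0.0306, 0.1059]
tool_rot: [0.234, 1.558, -0.234]
wrist_force: [0.1, 2.4, 0.3]
gripper_width: 0.0002
```

Call:
{"op": "arm_command", "data": {"motion": [{"tx":0,"ty":-0.0015,"tz":-0.00044,"rx":-0.01,"ry":0,"rz":0,"claw":0}]}}

```text
time: 5.62
tool_pos: [0.5191, 0.0294, 0.1059]
tool_rot: [0.227, 1.559, -0.226]
wrist_force: [0.8, 3.8, -0.2]
gripper_width: -0.0
```

Call:
{"op": "arm_command", "data": {"motion": [{"tx":0,"ty":-0.0015,"tz":-0.00044,"rx":-0.01,"ry":0,"rz":0,"claw":0}]}}

```text
time: 5.7
tool_pos: [0.5183, 0.0283, 0.1059]
tool_rot: [0.219, 1.559, -0.218]
wrist_force: [1.9, 3.8, -0.2]
gripper_width: -0.0004
```

Call:
{"op": "arm_command", "data": {"motion": [{"tx":0,"ty":-0.0015,"tz":-0.00044,"rx":-0.01,"ry":0,"rz":0,"claw":0}]}}

```text
time: 5.78
tool_pos: [0.5175, 0.027, 0.106]
tool_rot: [0.211, 1.56, -0.21]
wrist_force: [2.4, 5.0, -2.0]
gripper_width: -0.0
```

Call:
{"op": "arm_command", "data": {"motion": [{"tx":0,"ty":-0.0015,"tz":-0.00044,"rx":-0.01,"ry":0,"rz":0,"claw":0}]}}

```text
time: 5.87
tool_pos: [0.5166, 0.0257, 0.1059]
tool_rot: [0.203, 1.561, -0.202]
wrist_force: [1.4, 4.9, -1.5]
gripper_width: -0.0003
```

Call:
{"op": "arm_command", "data": {"motion": [{"tx":0,"ty":-0.0015,"tz":-0.00044,"rx":-0.01,"ry":0,"rz":0,"claw":0}]}}

```text
time: 5.95
tool_pos: [0.5159, 0.0243, 0.106]
tool_rot: [0.195, 1.561, -0.194]
wrist_force: [2.3, 5.2, -1.9]
gripper_width: -0.0003
```

Call:
{"op": "arm_command", "data": {"motion": [{"tx":0,"ty":-0.0015,"tz":-0.00044,"rx":-0.01,"ry":0,"rz":0,"claw":0}]}}

```text
time: 6.03
tool_pos: [0.5151, 0.023, 0.1059]
tool_rot: [0.188, 1.562, -0.186]
wrist_force: [3.0, 4.8, -2.3]
gripper_width: 0.0001
```

Run:
```python
from h import *
s,R=rep(); print(ang(s['tool_pos'],R))
```

```text
6.0333 [0.5151 0.023  0.1059] q [-0.    0.18  2.11  0.    0.85  0.23] F_tool [2.27 5.42 1.78] yaw y 1.3326 x [ 6.e-04  6.e-04 -1.e+00]
0.16011221949640297
```

Call:
{"op": "arm_command", "data": {"motion": [{"tx":0,"ty":-0.0015,"tz":-0.00044,"rx":-0.01,"ry":0,"rz":0,"claw":0}]}}

```text
time: 6.12
tool_pos: [0.5141, 0.0213, 0.1059]
tool_rot: [0.178, 1.563, -0.179]
wrist_force: [0.7, 1.9, 0.1]
gripper_width: 0.0
```

Call:
{"op": "arm_command", "data": {"motion": [{"tx":0,"ty":-0.0015,"tz":-0.00044,"rx":-0.01,"ry":0,"rz":0,"claw":0}]}}

```text
time: 6.2
tool_pos: [0.5133, 0.02, 0.1059]
tool_rot: [0.171, 1.564, -0.171]
wrist_force: [0.8, 4.2, -1.3]
gripper_width: 0.0001
```

Call:
{"op": "arm_command", "data": {"motion": [{"tx":0,"ty":-0.0015,"tz":-0.00044,"rx":-0.01,"ry":0,"rz":0,"claw":0}]}}

```text
time: 6.28
tool_pos: [0.5126, 0.0187, 0.1059]
tool_rot: [0.164, 1.564, -0.163]
wrist_force: [0.8, 4.2, -1.9]
gripper_width: 0.0002
```

Call:
{"op": "arm_command", "data": {"motion": [{"tx":0,"ty":-0.0015,"tz":-0.00044,"rx":-0.01,"ry":0,"rz":0,"claw":0}]}}

```text
time: 6.37
tool_pos: [0.5119, 0.0174, 0.1059]
tool_rot: [0.156, 1.565, -0.155]
wrist_force: [2.1, 3.8, -1.1]
gripper_width: 0.0002
```

Run:
```python
from h import *
s,R=rep(); print(ang(s['tool_pos'],R))
```

```text
6.3667 [0.5119 0.0174 0.1059] q [-0.01  0.17  2.12  0.    0.85  0.18] F_tool [1.07 4.12 1.3 ] yaw y 1.3726 x [ 4.e-04  3.e-04 -1.e+00]
0.2013875256506508
```

Call:
{"op": "arm_command", "data": {"motion": [{"tx":0,"ty":-0.0015,"tz":-0.00044,"rx":-0.01,"ry":0,"rz":0,"claw":0}]}}

```text
time: 6.45
tool_pos: [0.5113, 0.016, 0.1059]
tool_rot: [0.148, 1.565, -0.147]
wrist_force: [2.2, 6.3, -1.7]
gripper_width: 0.0
```

Call:
{"op": "arm_command", "data": {"motion": [{"tx":0,"ty":-0.00075,"tz":-0.00022,"rx":-0.005,"ry":0,"rz":0,"claw":0}]}}

```text
time: 6.53
tool_pos: [0.5109, 0.0154, 0.1059]
tool_rot: [0.145, 1.565, -0.143]
wrist_force: [2.7, 6.4, -1.3]
gripper_width: 0.0003
```

Call:
{"op": "arm_command", "data": {"motion": [{"tx":0,"ty":-0.00075,"tz":-0.00022,"rx":-0.005,"ry":0,"rz":0,"claw":0}]}}

```text
time: 6.62
tool_pos: [0.5106, 0.0148, 0.106]
tool_rot: [0.141, 1.566, -0.14]
wrist_force: [2.0, 5.4, -2.2]
gripper_width: -0.0002
```

Call:
{"op": "arm_command", "data": {"motion": [{"tx":0,"ty":-0.00075,"tz":-0.00022,"rx":-0.005,"ry":0,"rz":0,"claw":0}]}}

```text
time: 6.7
tool_pos: [0.5103, 0.0142, 0.106]
tool_rot: [0.137, 1.566, -0.136]
wrist_force: [2.6, 5.9, -1.4]
gripper_width: -0.0001
```

Call:
{"op": "arm_command", "data": {"motion": [{"tx":0,"ty":-0.00075,"tz":-0.00022,"rx":-0.005,"ry":0,"rz":0,"claw":0}]}}

```text
time: 6.78
tool_pos: [0.5099, 0.0133, 0.106]
tool_rot: [0.133, 1.566, -0.132]
wrist_force: [1.5, 2.7, -0.3]
gripper_width: 0.0002
```

Call:
{"op": "arm_command", "data": {"motion": [{"tx":0,"ty":-0.00075,"tz":-0.00022,"rx":-0.005,"ry":0,"rz":0,"claw":0}]}}

```text
time: 6.87
tool_pos: [0.5095, 0.0125, 0.106]
tool_rot: [0.128, 1.567, -0.128]
wrist_force: [1.7, 4.5, -0.6]
gripper_width: -0.0004
```

Run:
```python
from h import *
s,R=rep(); print(ang(s['tool_pos'],R))
```

```text
6.8667 [0.5095 0.0125 0.106 ] q [-0.02  0.17  2.13  0.    0.85  0.14] F_tool [0.6  4.74 0.97] yaw y 1.4076 x [ 4.e-04  1.e-04 -1.e+00]
0.23622510698987603
```

Call:
{"op": "arm_command", "data": {"motion": [{"tx":0,"ty":-0.00075,"tz":-0.00022,"rx":-0.005,"ry":0,"rz":0,"claw":0}]}}

```text
time: 6.95
tool_pos: [0.5092, 0.0118, 0.106]
tool_rot: [0.125, 1.567, -0.124]
wrist_force: [1.5, 5.7, -0.1]
gripper_width: -0.0
```

Call:
{"op": "arm_command", "data": {"motion": [{"tx":0,"ty":0,"tz":0,"rx":0,"ry":0,"rz":0,"claw":0}]}}

```text
time: 7.03
tool_pos: [0.5092, 0.0118, 0.106]
tool_rot: [0.125, 1.567, -0.124]
wrist_force: [2.1, 4.7, -2.0]
gripper_width: 0.0001
```

Call:
{"op": "arm_command", "data": {"motion": [{"tx":0,"ty":-0.00075,"tz":-0.00022,"rx":-0.005,"ry":0,"rz":0,"claw":0}]}}

```text
time: 7.12
tool_pos: [0.5089, 0.0113, 0.106]
tool_rot: [0.121, 1.567, -0.12]
wrist_force: [2.2, 6.1, -1.6]
gripper_width: 0.0
```

Call:
{"op": "arm_command", "data": {"motion": [{"tx":0,"ty":0,"tz":0,"rx":0,"ry":0,"rz":0,"claw":0}]}}

```text
time: 7.2
tool_pos: [0.5089, 0.0113, 0.106]
tool_rot: [0.121, 1.567, -0.12]
wrist_force: [2.4, 6.0, -1.4]
gripper_width: -0.0
```

Run:
```python
from h import *
s,R=rep(); print(ang(s['tool_pos'],R))
im=ctrl.snapshot('scene')[:,:,::-1]; cv2.imwrite('pics/s3full.png',im)
o=cv2.imread('pics/scene0.png')
a=[cv2.resize(x[225:250,235:300],None,fx=12,fy=12,interpolation=cv2.INTER_CUBIC) for x in(o,im)]
cv2.imwrite('pics/s3.png',np.vstack(a)[:600,:800])
s,R=rep(); print(ang(s['tool_pos'],R))
```

```text
7.2 [0.5089 0.0113 0.106 ] q [-0.03  0.17  2.13  0.    0.85  0.13] F_tool [1.44 6.3  1.43] yaw y 1.4169 x [ 7.e-04  7.e-04 -1.e+00]
0.2447705623401806
7.25 [0.5089 0.0113 0.106 ] q [-0.03  0.17  2.13  0.    0.85  0.13] F_tool [0.99 5.96 1.11] yaw y 1.4168 x [ 8.e-04  7.e-04 -1.e+00]
0.24443402379456003
```

View pics/s3.png

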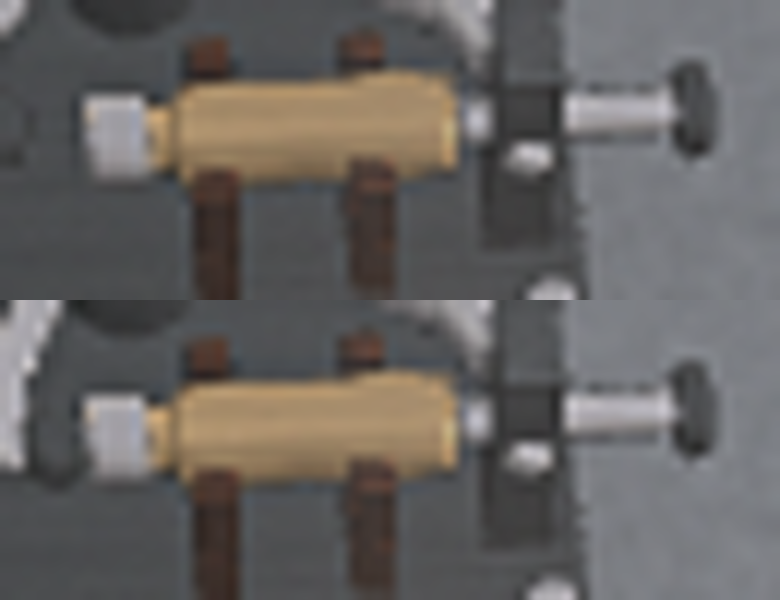

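Run:
```python
from h import *
o=cv2.imread('pics/scene0.png').astype(int);n=cv2.imread('pics/s3full.png').astype(int)
for r in(234,235,236,237):
  print(r);print(o[r,238:254,0]);print(n[r,238:254,0])
# predicted pixel of 7mm slide
c=np.array([.708,-.07,.05]);print(proj('scene',[wp(np.array([.063,-.025]),0).tolist()+[.05],wp(np.array([.063,-.018]),0).tolist()+[.05]]))
```

```text
234
[ 78  78  76  69 150 167 164 165 172 124 109  82 104 104 103 102]
[ 71  78  78  63 153 170 166 169 174 128 112  84 106 106 106 105]
235
[ 81  81  80  72 132 163 162 161 170 123 110  86 110 109 110 109]
[ 79  80  78  86 135 168 165 165 174 125 111  86 111 111 111 109]
236
[ 78  78  75  70 144 168 164 163 172 107 102  86 108 109 107 108]
[ 79  81  79  73 139 171 166 167 175 109 104  89 110 111 110 109]
237
[ 81  81  80  74 113 156 157 159 163 113  91  80  90  93  94  94]
[ 76  84  80  73 111 160 161 162 165 115  93  81  91  96  97  96]
[[237.89994509 235.11580707]
 [240.41372172 234.97960528]]
```

The ferrule has not moved yet: its left edge is at crop x 85 before and after, and the jaw pad is only just touching it. I'll track its edge by sub-pixel while squeezing on.

```bash
cat >> h.py <<'E'
def fer(im):
    b=im[:,:,2].astype(float) # blue of RGB
    L=np.array([ (164-b[r,238:245]).clip(0,84).sum()/84 for r in range(233,238)])
    Rr=np.array([ (b[r,245:250]-108).clip(0,56).sum()/56 for r in range(233,238)])
    return round(L.mean(),2),round(Rr.mean(),2)
def look(name=None):
    im=ctrl.snapshot('scene'); s,R=rep(); print('th',round(ang(s['tool_pos'],R),4),'fer',fer(im))
    if name: cv2.imwrite(f'pics/{name}.png',cv2.resize(im[225:250,235:300,::-1],None,fx=12,fy=12,interpolation=cv2.INTER_CUBIC))
E
python3 - <<'E'
from h import *
print(fer(cv2.imread('pics/scene0.png')[:,:,::-1]),fer(cv2.imread('pics/s3full.png')[:,:,::-1]))
E
```

```text
(np.float64(4.33), np.float64(2.1)) (np.float64(4.28), np.float64(2.18))
```

Call:
{"op": "arm_command", "data": {"motion": [{"tx":0,"ty":-0.00075,"tz":-0.00022,"rx":-0.005,"ry":0,"rz":0,"claw":0},{"tx":0,"ty":-0.00075,"tz":-0.00022,"rx":-0.005,"ry":0,"rz":0,"claw":0}]}}

```text
time: 7.42
tool_pos: [0.5084, 0.0101, 0.106]
tool_rot: [0.114, 1.567, -0.112]
wrist_force: [2.9, 7.9, -1.7]
gripper_width: 0.0002
```

Run:
```python
from h import *
look()
```

```text
7.4667 [0.5083 0.01   0.106 ] q [-0.03  0.16  2.13  0.    0.85  0.11] F_tool [0.43 6.96 1.45] yaw y 1.4273 x [ 9.e-04  1.e-03 -1.e+00]
th 0.2536 fer (np.float64(4.3), np.float64(2.18))
```

Call:
{"op": "arm_command", "data": {"motion": [{"tx":0,"ty":-0.00075,"tz":-0.00022,"rx":-0.005,"ry":0,"rz":0,"claw":0},{"tx":0,"ty":-0.00075,"tz":-0.00022,"rx":-0.005,"ry":0,"rz":0,"claw":0}]}}

```text
time: 7.63
tool_pos: [0.5077, 0.0088, 0.106]
tool_rot: [0.106, 1.567, -0.104]
wrist_force: [2.2, 6.6, -0.6]
gripper_width: -0.0005
```

Run:
```python
from h import *
look('s4')
```

```text
7.6833 [0.5077 0.0087 0.106 ] q [-0.03  0.16  2.13  0.    0.85  0.1 ] F_tool [1.66 7.73 2.14] yaw y 1.4371 x [ 0.0011  0.0012 -1.    ]
th 0.2626 fer (np.float64(4.62), np.float64(2.44))
```

View pics/s4.png

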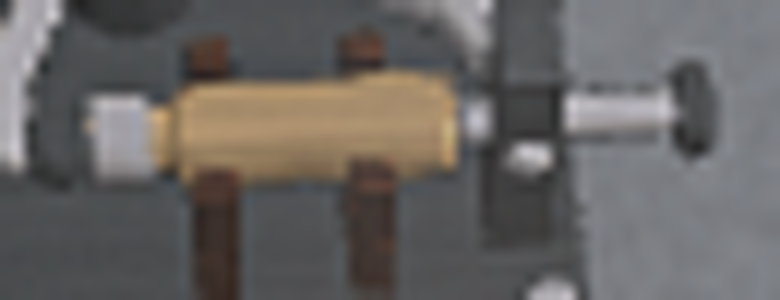

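The ferrule has started to slide, by about 0.3 px of the 2.5 px full travel. I continue.

Call:
{"op": "arm_command", "data": {"motion": [{"tx":0,"ty":-0.00075,"tz":-0.00022,"rx":-0.005,"ry":0,"rz":0,"claw":0},{"tx":0,"ty":-0.00075,"tz":-0.00022,"rx":-0.005,"ry":0,"rz":0,"claw":0}]}}

```text
time: 7.85
tool_pos: [0.5071, 0.0074, 0.106]
tool_rot: [0.099, 1.568, -0.096]
wrist_force: [3.3, 7.5, -0.9]
gripper_width: 0.0001
```

Call:
{"op": "arm_command", "data": {"motion": [{"tx":0,"ty":-0.00075,"tz":-0.00022,"rx":-0.005,"ry":0,"rz":0,"claw":0},{"tx":0,"ty":-0.00075,"tz":-0.00022,"rx":-0.005,"ry":0,"rz":0,"claw":0}]}}

```text
time: 8.02
tool_pos: [0.5065, 0.0061, 0.106]
tool_rot: [0.091, 1.568, -0.088]
wrist_force: [2.7, 8.4, -1.7]
gripper_width: -0.0001
```

Run:
```python
from h import *
look()
```

```text
8.0667 [0.5065 0.0059 0.106 ] q [-0.04  0.16  2.13  0.    0.85  0.07] F_tool [2.09 8.17 2.22] yaw y 1.4571 x [ 0.0011  0.0014 -1.    ]
th 0.2819 fer (np.float64(4.96), np.float64(2.98))
```

Call:
{"op": "arm_command", "data": {"motion": [{"tx":0,"ty":-0.00075,"tz":-0.00022,"rx":-0.005,"ry":0,"rz":0,"claw":0}]}}

```text
time: 8.15
tool_pos: [0.5063, 0.0054, 0.106]
tool_rot: [0.087, 1.568, -0.084]
wrist_force: [3.3, 7.7, -2.1]
gripper_width: -0.0003
```

Call:
{"op": "arm_command", "data": {"motion": [{"tx":0,"ty":-0.00075,"tz":-0.00022,"rx":-0.005,"ry":0,"rz":0,"claw":0}]}}

```text
time: 8.23
tool_pos: [0.5059, 0.0047, 0.106]
tool_rot: [0.083, 1.568, -0.08]
wrist_force: [3.5, 8.8, -1.4]
gripper_width: -0.0002
```

Call:
{"op": "arm_command", "data": {"motion": [{"tx":0,"ty":-0.00075,"tz":-0.00022,"rx":-0.005,"ry":0,"rz":0,"claw":0}]}}

```text
time: 8.32
tool_pos: [0.5056, 0.0037, 0.106]
tool_rot: [0.078, 1.568, -0.077]
wrist_force: [1.9, 5.9, -0.5]
gripper_width: -0.0002
```

Call:
{"op": "arm_command", "data": {"motion": [{"tx":0,"ty":-0.00075,"tz":-0.00022,"rx":-0.005,"ry":0,"rz":0,"claw":0}]}}

```text
time: 8.4
tool_pos: [0.5052, 0.0027, 0.106]
tool_rot: [0.074, 1.569, -0.073]
wrist_force: [2.7, 5.4, -1.5]
gripper_width: 0.0002
```

Run:
```python
from h import *
look()
```

```text
8.45 [0.5052 0.0026 0.106 ] q [-0.04  0.16  2.14  0.    0.85  0.05] F_tool [0.62 5.95 1.39] yaw y 1.4776 x [ 7.e-04  4.e-04 -1.e+00]
th 0.305 fer (np.float64(5.57), np.float64(3.54))
```

Tooth 3 clicked at about 0.30, and the ferrule is about halfway.

Call:
{"op": "arm_command", "data": {"motion": [{"tx":0,"ty":-0.00075,"tz":-0.00022,"rx":-0.005,"ry":0,"rz":0,"claw":0},{"tx":0,"ty":-0.00075,"tz":-0.00022,"rx":-0.005,"ry":0,"rz":0,"claw":0}]}}

```text
time: 8.62
tool_pos: [0.5047, 0.0014, 0.106]
tool_rot: [0.067, 1.569, -0.065]
wrist_force: [2.9, 6.7, -1.2]
gripper_width: -0.0001
```

Call:
{"op": "arm_command", "data": {"motion": [{"tx":0,"ty":-0.00075,"tz":-0.00022,"rx":-0.005,"ry":0,"rz":0,"claw":0},{"tx":0,"ty":-0.00075,"tz":-0.00022,"rx":-0.005,"ry":0,"rz":0,"claw":0}]}}

```text
time: 8.78
tool_pos: [0.5041, 0.0001, 0.106]
tool_rot: [0.059, 1.569, -0.057]
wrist_force: [2.7, 7.9, -1.1]
gripper_width: 0.0003
```

Run:
```python
from h import *
look('s5')
```

```text
8.8333 [0.5041 0.     0.106 ] q [-0.05  0.16  2.14  0.    0.85  0.02] F_tool [2.03 7.33 2.79] yaw y 1.4972 x [ 9.0e-04  1.2e-03 -1.0e+00]
th 0.3226 fer (np.float64(5.34), np.float64(3.95))
```

View pics/s5.png

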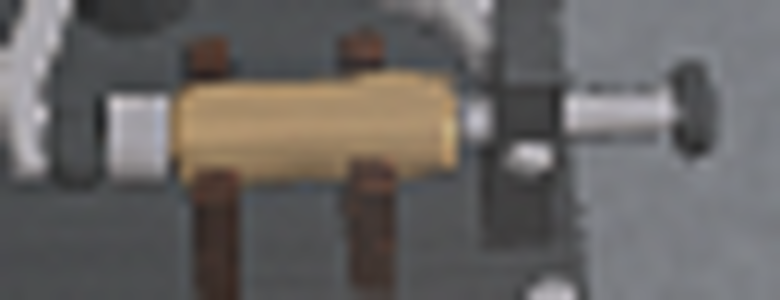

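Run:
```python
from h import *
im=ctrl.snapshot('scene');o=cv2.imread('pics/scene0.png')[:,:,::-1]
cv2.imwrite('pics/s6full.png',im[:,:,::-1])
for r in(233,234,235,236,237):
  for x in(o,im): print(r,x[r,238:254,2])
```

```text
233 [ 81  81  78  73 153 169 167 167 172  65  69  82 104 103 104 104]
233 [128  77  78  81  80  56 181 178 175 162 192  89 104 105 106 104]
234 [ 78  78  76  69 150 167 164 165 172 124 109  82 104 104 103 102]
234 [192  70  69  75  77  69 175 168 166 169 177  83 103 106 104 105]
235 [ 81  81  80  72 132 163 162 161 170 123 110  86 110 109 110 109]
235 [143  70  79  80  80  42 177 168 163 165 176  87 108 111 112 112]
236 [ 78  78  75  70 144 168 164 163 172 107 102  86 108 109 107 108]
236 [114  71  80  81  79  53 177 167 166 169 179  86 108 110 110 109]
237 [ 81  81  80  74 113 156 157 159 163 113  91  80  90  93  94  94]
237 [119  65  80  82  80  71 162 158 157 163 166  63  88  95  95  95]
```

Call:
{"op": "arm_command", "data": {"motion": [{"tx":0,"ty":-0.00075,"tz":-0.00022,"rx":-0.005,"ry":0,"rz":0,"claw":0}]}}

```text
time: 8.97
tool_pos: [0.5039, -0.0005, 0.106]
tool_rot: [0.055, 1.569, -0.053]
wrist_force: [3.4, 6.9, -1.6]
gripper_width: -0.0001
```

Call:
{"op": "arm_command", "data": {"motion": [{"tx":0,"ty":0,"tz":0,"rx":0,"ry":0,"rz":0,"claw":0}]}}

```text
time: 9.05
tool_pos: [0.5039, -0.0006, 0.106]
tool_rot: [0.055, 1.569, -0.053]
wrist_force: [1.7, 6.7, -2.4]
gripper_width: -0.0005
```

Run:
```python
from h import *
im=ctrl.snapshot('scene')
for r in(233,234,235,236,237): print(r,im[r,238:254,2])
look()
```

```text
233 [157  79  79  82  79  72 189 180 176 165 168  85 105 107 106 105]
234 [187  60  67  73  75  69 166 170 166 168 179  63 102 106 105 105]
235 [142  65  79  80  82  48 154 167 164 166 175 102 109 110 110 111]
236 [150  70  79  79  80  59 154 169 165 166 177 104 107 110 110 110]
237 [154  67  78  81  79  72 141 158 157 162 166 102  89  95  96  95]
9.15 [ 0.5039 -0.0006  0.106 ] q [-0.05  0.16  2.14  0.    0.85  0.02] F_tool [2.2  7.2  2.39] yaw y 1.5017 x [ 0.001   0.0012 -1.    ]
th 0.327 fer (np.float64(5.21), np.float64(3.95))
```

Call:
{"op": "arm_command", "data": {"motion": [{"tx":0,"ty":-0.00075,"tz":-0.00022,"rx":-0.005,"ry":0,"rz":0,"claw":0},{"tx":0,"ty":0,"tz":0,"rx":0,"ry":0,"rz":0,"claw":0}]}}

```text
time: 9.32
tool_pos: [0.5036, -0.0013, 0.106]
tool_rot: [0.051, 1.569, -0.049]
wrist_force: [3.5, 8.3, -1.3]
gripper_width: 0.0001
```

Call:
{"op": "arm_command", "data": {"motion": [{"tx":0,"ty":-0.00075,"tz":-0.00022,"rx":-0.005,"ry":0,"rz":0,"claw":0},{"tx":0,"ty":0,"tz":0,"rx":0,"ry":0,"rz":0,"claw":0}]}}

```text
time: 9.48
tool_pos: [0.5034, -0.002, 0.106]
tool_rot: [0.047, 1.569, -0.045]
wrist_force: [2.4, 8.9, -1.3]
gripper_width: -0.0001
```

Run:
```python
from h import *
im=ctrl.snapshot('scene')
for r in(233,234,235,236,237): print(r,im[r,238:254,2])
look()
```

```text
233 [190  83  77  82  80  75 145 179 176 164 168 106 104 105 106 104]
234 [179  87  65  76  75  71 132 170 167 167 176  92 101 105 106 105]
235 [183  64  76  81  81  51 126 167 165 164 173 117 109 110 110 111]
236 [186  70  77  81  81  58 134 170 166 166 175 120 107 109 110 109]
237 [188  69  74  81  79  74 118 158 158 158 165 118  88  93  96  96]
9.5833 [ 0.5034 -0.002   0.106 ] q [-0.05  0.16  2.14  0.    0.84  0.  ] F_tool [1.43 9.03 2.82] yaw y 1.5116 x [ 0.001   0.0013 -1.    ]
th 0.3364 fer (np.float64(5.35), np.float64(4.06))
```

Call:
{"op": "arm_command", "data": {"motion": [{"tx":0,"ty":-0.00075,"tz":-0.00022,"rx":-0.005,"ry":0,"rz":0,"claw":0},{"tx":0,"ty":0,"tz":0,"rx":0,"ry":0,"rz":0,"claw":0}]}}

```text
time: 9.75
tool_pos: [0.5031, -0.0027, 0.106]
tool_rot: [0.044, 1.569, -0.041]
wrist_force: [2.8, 8.0, -1.2]
gripper_width: -0.0005
```

Run:
```python
from h import *
im=ctrl.snapshot('scene')
for r in(233,234,235,236,237): print(r,im[r,238:254,2])
look()
```

```text
233 [182  83  76  83  80  75 124 176 178 165 166 133 106 104 106 105]
234 [179 113  65  73  77  73 136 170 166 167 175 115 102 105 105 105]
235 [182  89  76  80  79  51 138 167 166 164 172 116 108 110 110 110]
236 [185  68  74  81  80  61 126 172 166 166 173 120 107 108 110 110]
237 [186  95  74  82  80  76  86 156 158 160 163 141  90  93  96  94]
9.85 [ 0.5031 -0.0027  0.106 ] q [-0.06  0.16  2.14  0.    0.84 -0.  ] F_tool [2.04 7.7  2.1 ] yaw y 1.5165 x [ 0.001   0.0015 -1.    ]
th 0.3412 fer (np.float64(5.36), np.float64(4.25))
```

Call:
{"op": "arm_command", "data": {"motion": [{"tx":0,"ty":-0.00075,"tz":-0.00022,"rx":-0.005,"ry":0,"rz":0,"claw":0},{"tx":0,"ty":0,"tz":0,"rx":0,"ry":0,"rz":0,"claw":0}]}}

```text
time: 10.02
tool_pos: [0.5028, -0.0035, 0.106]
tool_rot: [0.04, 1.569, -0.037]
wrist_force: [2.8, 7.3, -1.4]
gripper_width: 0.0003
```

Run:
```python
from h import *
im=ctrl.snapshot('scene')
for r in(233,234,235,236,237): print(r,im[r,238:254,2])
look()
```

```text
233 [184  83  76  82  80  76 116 177 178 166 166 134 106 105 106 104]
234 [179 114  65  74  71  72 136 171 167 167 174 117 102 103 106 104]
235 [184  86  73  81  80  54 133 168 166 165 172 118 106 111 110 110]
236 [186  64  71  82  79  76  93 170 167 165 172 153 109 109 111 110]
237 [185  94  74  82  79  75  97 157 158 160 162 136  89  92  96  93]
10.1167 [ 0.5028 -0.0034  0.106 ] q [-0.06  0.16  2.14  0.    0.84 -0.01] F_tool [1.89 8.48 2.91] yaw y 1.5216 x [ 0.001   0.0015 -1.    ]
th 0.3459 fer (np.float64(5.44), np.float64(4.35))
```

Call:
{"op": "arm_command", "data": {"motion": [{"tx":0,"ty":-0.00075,"tz":-0.00022,"rx":-0.005,"ry":0,"rz":0,"claw":0},{"tx":0,"ty":0,"tz":0,"rx":0,"ry":0,"rz":0,"claw":0}]}}

```text
time: 10.28
tool_pos: [0.5026, -0.0042, 0.106]
tool_rot: [0.036, 1.569, -0.033]
wrist_force: [3.2, 8.9, -1.5]
gripper_width: 0.0002
```

Run:
```python
from h import *
im=ctrl.snapshot('scene')
for r in(233,234,235,236,237): print(r,im[r,238:254,2])
look('s7')
```

```text
233 [184  83  76  80  79  76 116 177 178 165 166 134 106 105 104 103]
234 [179 121  66  72  72  73 136 172 167 168 174 116 103 104 106 106]
235 [183  85  73  81  80  54 132 170 164 164 171 117 106 109 111 110]
236 [184  64  72  82  78  77  93 170 166 166 172 155 108 109 109 110]
237 [186  94  74  82  79  76  96 157 158 159 163 135  89  92  95  95]
10.3833 [ 0.5026 -0.0042  0.106 ] q [-0.06  0.15  2.14  0.    0.84 -0.02] F_tool [2.23 9.11 3.24] yaw y 1.5266 x [ 0.0011  0.0015 -1.    ]
th 0.3508 fer (np.float64(5.42), np.float64(4.35))
```

View pics/s7.png

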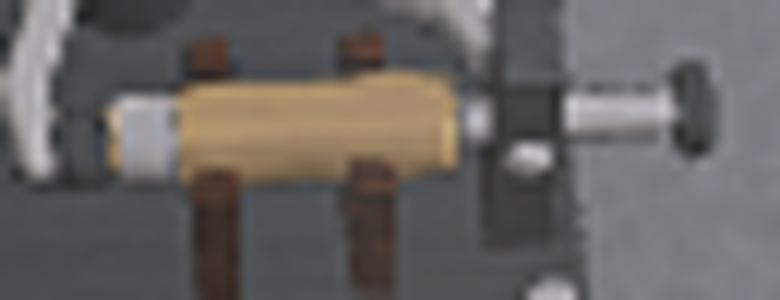

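The last step left the ferrule's pixel profile unchanged, the neck has vanished (ferrule right edge at the shoulder, crop x ≈ 178) and the force has begun to rise, so it is home. I back off.

Call:
{"op": "arm_command", "data": {"motion": [{"tx":0,"ty":0.002,"tz":0,"rx":0,"ry":0,"rz":0,"claw":0},{"tx":0,"ty":0.003,"tz":0,"rx":0,"ry":0,"rz":0,"claw":0},{"tx":0,"ty":0.005,"tz":0,"rx":0,"ry":0,"rz":0,"claw":0},{"tx":0,"ty":0.008,"tz":0,"rx":0,"ry":0,"rz":0,"claw":0},{"tx":0,"ty":0.01,"tz":0,"rx":0,"ry":0,"rz":0,"claw":0},{"tx":0,"ty":0.01,"tz":0,"rx":0,"ry":0,"rz":0,"claw":0},{"tx":0,"ty":0,"tz":0,"rx":0,"ry":0,"rz":0,"claw":0},{"tx":0,"ty":0,"tz":0,"rx":0,"ry":0,"rz":0,"claw":0},{"tx":0,"ty":0,"tz":0,"rx":0,"ry":0,"rz":0,"claw":0},{"tx":0,"ty":0,"tz":0,"rx":0,"ry":0,"rz":0,"claw":0},{"tx":0,"ty":0,"tz":0,"rx":0,"ry":0,"rz":0,"claw":0},{"tx":0,"ty":0,"tz":0,"rx":0,"ry":0,"rz":0,"claw":0},{"tx":0,"ty":0,"tz":0,"rx":0,"ry":0,"rz":0,"claw":0},{"tx":0,"ty":0,"tz":0,"rx":0,"ry":0,"rz":0,"claw":0}]}}

```text
time: 11.55
tool_pos: [0.5039, 0.0329, 0.1059]
tool_rot: [0.035, 1.57, -0.035]
wrist_force: [-0.6, 0.3, 0.3]
gripper_width: 0.0001
```

Run:
```python
from h import *
rep()
im=ctrl.snapshot('scene')
for r in(234,236): print(r,im[r,238:254,2])
cv2.imwrite('pics/s8.png',cv2.resize(im[165:275,215:305,::-1],None,fx=5.4,fy=5.4,interpolation=cv2.INTER_CUBIC))
rep()
```

```text
11.55 [0.5039 0.0329 0.1059] q [ 0.02  0.16  2.14 -0.    0.85  0.06] F_tool [-0.26  0.32 -0.58] yaw y 1.5265 x [ 1.e-04 -0.e+00 -1.e+00]
234 [184  86  66  77  77  73 137 172 167 168 175 118 102 105 105 106]
236 [150  67  77  82  79  60  92 171 167 167 172 153 109 108 110 110]
11.6 [0.5039 0.0329 0.1059] q [ 0.02  0.16  2.14 -0.    0.85  0.06] F_tool [-0.46 -1.21 -0.02] yaw y 1.5265 x [-0. -0. -1.]
```

View pics/s8.png

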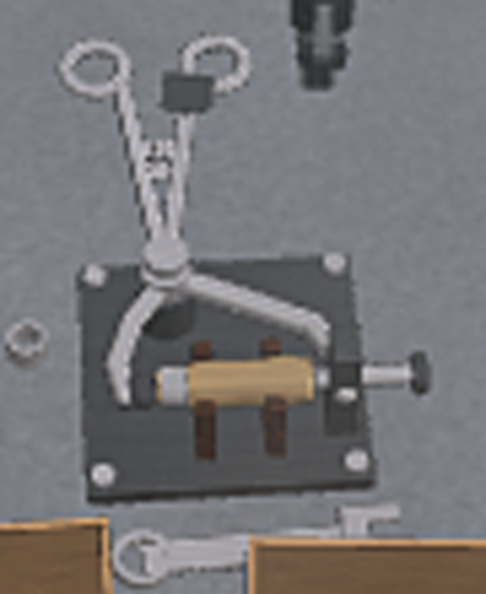

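Ferrule home, clamp held shut; the tab centre is now at crop (187,93).

Run:
```python
from h import *
t=ray('scene',((187.5)/5.4-.5+215,(93.5)/5.4-.5+165),.066); t0=ray('scene',((245.5)/5.4-.5+215,(103.5)/5.4-.5+165),.066)
a=lambda p:np.arctan2(p[1]-piv[1],-(p[0]-piv[0]))
print(t,t0,'angle',a(t0[:2])-a(t[:2]))
for th in(.28,.29,.3,.31): print(th,wp(TAB,th))
s,R=rep(); g=np.r_[wp(TAB,.295),s['tool_pos'][2]]-s['tool_pos']; print('tool move',R.T@g)
```

```text
[ 0.53539888 -0.04339117  0.066     ] [ 0.54334093 -0.01137334  0.066     ] angle 0.2846233210745044
0.28 [ 0.53568223 -0.0414678 ]
0.29 [ 0.53554768 -0.04262166]
0.3 [ 0.53542467 -0.04377681]
0.31 [ 0.53531322 -0.04493313]
11.6 [0.5039 0.0329 0.1059] q [ 0.02  0.16  2.14 -0.    0.85  0.06] F_tool [-0.46 -1.21 -0.02] yaw y 1.5265 x [-0. -0. -1.]
tool move [ 3.43834988e-06 -7.46218147e-02  3.49359148e-02]
```

Call:
{"op": "arm_command", "data": {"motion": [{"tx":-0.03,"ty":0,"tz":0,"rx":0,"ry":0,"rz":0,"claw":0},{"tx":-0.03,"ty":0,"tz":0,"rx":0,"ry":0,"rz":0,"claw":0},{"tx":0,"ty":-0.0187,"tz":0.0087,"rx":0,"ry":0,"rz":0,"claw":0},{"tx":0,"ty":-0.0187,"tz":0.0087,"rx":0,"ry":0,"rz":0,"claw":0},{"tx":0,"ty":-0.0187,"tz":0.0087,"rx":0,"ry":0,"rz":0,"claw":0},{"tx":0,"ty":-0.0187,"tz":0.0087,"rx":0,"ry":0,"rz":0,"claw":0},{"tx":0,"ty":0,"tz":0,"rx":0,"ry":0,"rz":0,"claw":0},{"tx":0,"ty":0,"tz":0,"rx":0,"ry":0,"rz":0,"claw":0}]}}

```text
time: 12.27
tool_pos: [0.5355, -0.0439, 0.1659]
tool_rot: [0.036, 1.571, -0.036]
wrist_force: [0.5, 1.0, 0.5]
gripper_width: 0.0002
```

Run:
```python
from h import *
im=ctrl.snapshot('scene')
cv2.imwrite('pics/s9.png',cv2.resize(im[130:240,215:305,::-1],None,fx=5.4,fy=5.4,interpolation=cv2.INTER_CUBIC))
im=ctrl.snapshot('top')
cv2.imwrite('pics/t9.png',cv2.resize(im[130:240,220:330,::-1],None,fx=5.4,fy=5.4,interpolation=cv2.INTER_CUBIC))
s,R=rep(); print(proj('scene',np.r_[s['tool_pos'][:2],.093]))
```

```text
12.3667 [ 0.5348 -0.0428  0.1655] q [-0.13  0.13  2.03  0.    0.98 -0.08] F_tool [-0.04 -0.51  0.04] yaw y 1.5264 x [-1.1e-03  5.0e-04 -1.0e+00]
[[249.36188021 175.77926608]]
```

View pics/s9.png

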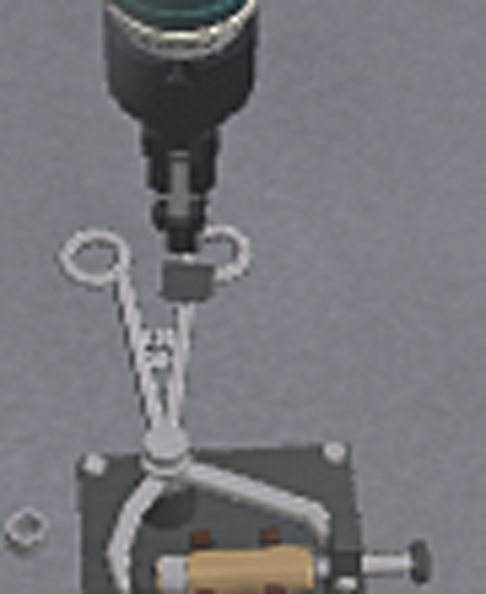

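The fingertip, at crop (185,248), stands above the tab (187,280), in line with it. I go down slowly until contact.

Call:
{"op": "arm_command", "data": {"motion": [{"tx":0.006,"ty":0,"tz":0,"rx":0,"ry":0,"rz":0,"claw":0},{"tx":0.006,"ty":0,"tz":0,"rx":0,"ry":0,"rz":0,"claw":0},{"tx":0.005,"ty":0,"tz":0,"rx":0,"ry":0,"rz":0,"claw":0},{"tx":0.003,"ty":0,"tz":0,"rx":0,"ry":0,"rz":0,"claw":0},{"tx":0.001,"ty":0,"tz":0,"rx":0,"ry":0,"rz":0,"claw":0},{"tx":0,"ty":0,"tz":0,"rx":0,"ry":0,"rz":0,"claw":0}]}}

```text
time: 12.87
tool_pos: [0.5349, -0.0429, 0.1442]
tool_rot: [0.034, 1.572, -0.034]
wrist_force: [0.3, -0.3, 0.3]
gripper_width: -0.0001
```

Call:
{"op": "arm_command", "data": {"motion": [{"tx":0.001,"ty":0,"tz":0,"rx":0,"ry":0,"rz":0,"claw":0},{"tx":0,"ty":0,"tz":0,"rx":0,"ry":0,"rz":0,"claw":0}]}}

```text
time: 13.03
tool_pos: [0.5355, -0.0432, 0.1439]
tool_rot: [0.035, 1.57, -0.035]
wrist_force: [-0.1, 0.8, 0.4]
gripper_width: -0.0004
```

Call:
{"op": "arm_command", "data": {"motion": [{"tx":0.001,"ty":0,"tz":0,"rx":0,"ry":0,"rz":0,"claw":0},{"tx":0,"ty":0,"tz":0,"rx":0,"ry":0,"rz":0,"claw":0}]}}

```text
time: 13.2
tool_pos: [0.5355, -0.0432, 0.143]
tool_rot: [0.035, 1.57, -0.035]
wrist_force: [-0.1, 0.0, 0.5]
gripper_width: -0.0
```

Call:
{"op": "arm_command", "data": {"motion": [{"tx":0.001,"ty":0,"tz":0,"rx":0,"ry":0,"rz":0,"claw":0},{"tx":0,"ty":0,"tz":0,"rx":0,"ry":0,"rz":0,"claw":0}]}}

```text
time: 13.37
tool_pos: [0.5353, -0.0432, 0.1418]
tool_rot: [0.035, 1.571, -0.035]
wrist_force: [-0.5, -0.3, 0.6]
gripper_width: 0.0001
```

Call:
{"op": "arm_command", "data": {"motion": [{"tx":0.001,"ty":0,"tz":0,"rx":0,"ry":0,"rz":0,"claw":0},{"tx":0,"ty":0,"tz":0,"rx":0,"ry":0,"rz":0,"claw":0}]}}

```text
time: 13.53
tool_pos: [0.5353, -0.0432, 0.1407]
tool_rot: [0.035, 1.571, -0.035]
wrist_force: [0.5, -0.7, 0.4]
gripper_width: -0.0
```

Run:
```python
from h import *
rep()
```

```text
13.5333 [ 0.5353 -0.0432  0.1407] q [-0.13  0.17  2.05 -0.    0.93 -0.08] F_tool [-0.38 -0.68  0.53] yaw y 1.5267 x [-2.e-04  0.e+00 -1.e+00]
```

Call:
{"op": "arm_command", "data": {"motion": [{"tx":0.001,"ty":0,"tz":0,"rx":0,"ry":0,"rz":0,"claw":0},{"tx":0,"ty":0,"tz":0,"rx":0,"ry":0,"rz":0,"claw":0}]}}

```text
time: 13.7
tool_pos: [0.5352, -0.0432, 0.1397]
tool_rot: [0.035, 1.571, -0.035]
wrist_force: [1.0, 0.9, -0.7]
gripper_width: -0.0003
```

Call:
{"op": "arm_command", "data": {"motion": [{"tx":0.001,"ty":0,"tz":0,"rx":0,"ry":0,"rz":0,"claw":0},{"tx":0,"ty":0,"tz":0,"rx":0,"ry":0,"rz":0,"claw":0}]}}

```text
time: 13.87
tool_pos: [0.5352, -0.0432, 0.1387]
tool_rot: [0.035, 1.571, -0.035]
wrist_force: [0.1, -0.2, 0.6]
gripper_width: 0.0003
```

Call:
{"op": "arm_command", "data": {"motion": [{"tx":0.001,"ty":0,"tz":0,"rx":0,"ry":0,"rz":0,"claw":0},{"tx":0,"ty":0,"tz":0,"rx":0,"ry":0,"rz":0,"claw":0}]}}

```text
time: 14.03
tool_pos: [0.5353, -0.0431, 0.1381]
tool_rot: [0.035, 1.571, -0.034]
wrist_force: [-1.9, 0.4, 3.9]
gripper_width: 0.0003
```

Call:
{"op": "arm_command", "data": {"motion": [{"tx":0.001,"ty":0,"tz":0,"rx":0,"ry":0,"rz":0,"claw":0},{"tx":0,"ty":0,"tz":0,"rx":0,"ry":0,"rz":0,"claw":0}]}}

```text
time: 14.2
tool_pos: [0.5352, -0.0431, 0.1371]
tool_rot: [0.035, 1.571, -0.034]
wrist_force: [-2.6, 0.8, 4.7]
gripper_width: 0.0001
```

Call:
{"op": "arm_command", "data": {"motion": [{"tx":0.001,"ty":0,"tz":0,"rx":0,"ry":0,"rz":0,"claw":0},{"tx":0,"ty":0,"tz":0,"rx":0,"ry":0,"rz":0,"claw":0}]}}

```text
time: 14.37
tool_pos: [0.5351, -0.043, 0.1359]
tool_rot: [0.035, 1.571, -0.034]
wrist_force: [-2.4, 1.8, 4.3]
gripper_width: -0.0002
```

Call:
{"op": "arm_command", "data": {"motion": [{"tx":0.0005,"ty":0,"tz":0,"rx":0,"ry":0,"rz":0,"claw":0},{"tx":0,"ty":0,"tz":0,"rx":0,"ry":0,"rz":0,"claw":0}]}}

```text
time: 14.53
tool_pos: [0.5358, -0.0427, 0.1356]
tool_rot: [0.035, 1.569, -0.034]
wrist_force: [0.0, 3.3, 3.7]
gripper_width: -0.0003
```

Call:
{"op": "arm_command", "data": {"motion": [{"tx":0.0005,"ty":0,"tz":0,"rx":0,"ry":0,"rz":0,"claw":0},{"tx":0,"ty":0,"tz":0,"rx":0,"ry":0,"rz":0,"claw":0}]}}

```text
time: 14.7
tool_pos: [0.536, -0.0428, 0.1352]
tool_rot: [0.035, 1.569, -0.034]
wrist_force: [-0.1, 3.4, 4.2]
gripper_width: 0.0001
```

Run:
```python
from h import *
rep()
```

```text
14.7 [ 0.536  -0.0428  0.1352] q [-0.13  0.17  2.05  0.    0.91 -0.08] F_tool [-4.17  3.44 -0.28] yaw y 1.5267 x [ 1.6e-03  5.0e-04 -1.0e+00]
```

The sideways force has appeared (3.4 N outward), which suggests the teeth are clear. I press a little more for margin.

Call:
{"op": "arm_command", "data": {"motion": [{"tx":0.0005,"ty":0,"tz":0,"rx":0,"ry":0,"rz":0,"claw":0},{"tx":0,"ty":0,"tz":0,"rx":0,"ry":0,"rz":0,"claw":0}]}}

```text
time: 14.87
tool_pos: [0.536, -0.043, 0.1347]
tool_rot: [0.035, 1.569, -0.034]
wrist_force: [0.9, 3.5, 4.6]
gripper_width: 0.0
```

Call:
{"op": "arm_command", "data": {"motion": [{"tx":0.0005,"ty":0,"tz":0,"rx":0,"ry":0,"rz":0,"claw":0},{"tx":0,"ty":0,"tz":0,"rx":0,"ry":0,"rz":0,"claw":0}]}}

```text
time: 15.03
tool_pos: [0.5359, -0.0431, 0.1342]
tool_rot: [0.035, 1.569, -0.035]
wrist_force: [1.3, 3.5, 5.0]
gripper_width: -0.0003
```

Run:
```python
from h import *
rep()
im=ctrl.snapshot('scene')
cv2.imwrite('pics/s10.png',cv2.resize(im[150:260,215:305,::-1],None,fx=5.4,fy=5.4,interpolation=cv2.INTER_CUBIC))
rep()
```

```text
15.0333 [ 0.5359 -0.0431  0.1342] q [-0.13  0.17  2.05  0.    0.91 -0.08] F_tool [-5.05  3.54  1.18] yaw y 1.5267 x [ 1.2e-03  1.0e-04 -1.0e+00]
15.0833 [ 0.5359 -0.0431  0.1342] q [-0.13  0.17  2.05  0.    0.91 -0.08] F_tool [-5.15  2.85  0.86] yaw y 1.5267 x [ 1.3e-03  1.0e-04 -1.0e+00]
```

View pics/s10.png

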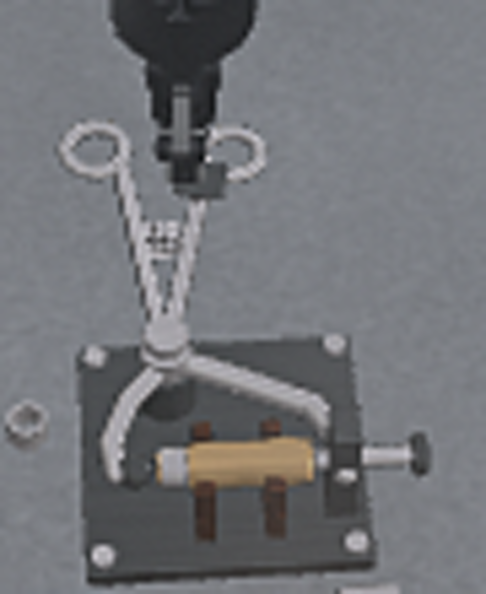

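```bash
python3 - <<'E'
from h import *
t=lambda x,y,oy,z:ray('scene',((x+.5)/5.4-.5+215,(y+.5)/5.4-.5+oy),z)
a=lambda p:np.arctan2(p[1]-piv[1],-(p[0]-piv[0]))
for n,p in (('ring8',t(217,64,165,.05)),('ring10',t(236,151,150,.047)),('ring0',t(287,82,165,.05)),('tab10',t(205,180,150,.062))): print(n,p.round(4),a(p[:2]).round(3))
E
python3 - <<'E'
import cv2
im=cv2.imread('pics/s10.png'); cv2.imwrite('pics/s10z.png',cv2.resize(im[80:260,80:300],None,fx=3.2,fy=3.2))
E
```

```text
ring8 [ 0.5008 -0.0259  0.05  ] 0.195
ring10 [ 0.5029 -0.0151  0.047 ] 0.266
ring0 [0.5151 0.0135 0.05  ] 0.469
tab10 [ 0.5366 -0.0334  0.062 ] 0.191
```

View pics/s10z.png

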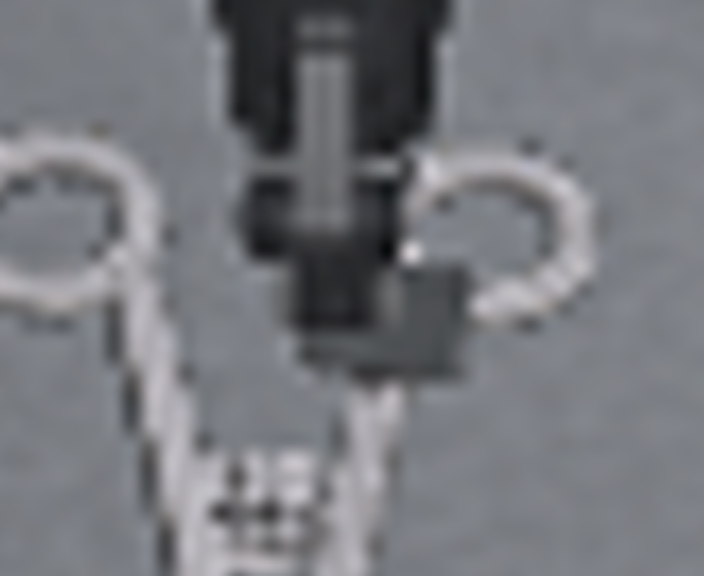

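The tab (zoom 300–470) has swung about 10 mm outward, by about one tooth, and the fingertip (290–390) now bears on its inner half. I press further by feel.

Call:
{"op": "arm_command", "data": {"motion": [{"tx":0.0005,"ty":0,"tz":0,"rx":0,"ry":0,"rz":0,"claw":0},{"tx":0,"ty":0,"tz":0,"rx":0,"ry":0,"rz":0,"claw":0}]}}

```text
time: 15.25
tool_pos: [0.5359, -0.0431, 0.1341]
tool_rot: [0.035, 1.569, -0.035]
wrist_force: [-0.1, 3.1, 6.8]
gripper_width: -0.0001
```

Call:
{"op": "arm_command", "data": {"motion": [{"tx":0.0005,"ty":0,"tz":0,"rx":0,"ry":0,"rz":0,"claw":0},{"tx":0,"ty":0,"tz":0,"rx":0,"ry":0,"rz":0,"claw":0}]}}

```text
time: 15.42
tool_pos: [0.536, -0.0431, 0.134]
tool_rot: [0.035, 1.569, -0.034]
wrist_force: [-1.6, 4.0, 10.3]
gripper_width: 0.0003
```

Call:
{"op": "arm_command", "data": {"motion": [{"tx":0.0005,"ty":0,"tz":0,"rx":0,"ry":0,"rz":0,"claw":0},{"tx":0,"ty":0,"tz":0,"rx":0,"ry":0,"rz":0,"claw":0}]}}

```text
time: 15.58
tool_pos: [0.536, -0.0431, 0.1339]
tool_rot: [0.035, 1.569, -0.034]
wrist_force: [-2.3, 5.1, 12.2]
gripper_width: 0.0001
```

Run:
```python
from h import *
rep()
im=ctrl.snapshot('scene')
cv2.imwrite('pics/s11.png',cv2.resize(im[165:200,230:272,::-1],None,fx=16,fy=16,interpolation=cv2.INTER_CUBIC))
rep()
```

```text
15.5833 [ 0.536  -0.0431  0.1339] q [-0.13  0.18  2.05  0.    0.91 -0.08] F_tool [-12.18   5.04  -2.53] yaw y 1.5267 x [ 1.2e-03  2.0e-04 -1.0e+00]
15.6333 [ 0.536  -0.0431  0.1339] q [-0.13  0.18  2.05  0.    0.91 -0.08] F_tool [-13.1    4.43  -2.84] yaw y 1.5267 x [ 1.2e-03  2.0e-04 -1.0e+00]
```

View pics/s11.png

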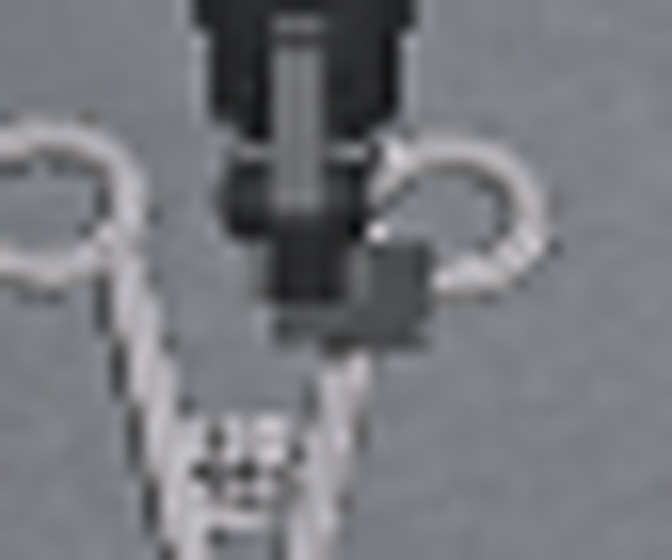

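At the hard stop (4.5 mm down, 13 N). I ease off slightly and lead the tab outward.

Call:
{"op": "arm_command", "data": {"motion": [{"tx":-0.0005,"ty":0.001,"tz":0,"rx":0,"ry":0,"rz":0,"claw":0},{"tx":0,"ty":0.0012,"tz":0.0001,"rx":0.01,"ry":0,"rz":0,"claw":0}]}}

```text
time: 15.8
tool_pos: [0.5361, -0.0415, 0.134]
tool_rot: [0.041, 1.569, -0.043]
wrist_force: [-1.6, 0.3, 9.5]
gripper_width: 0.0001
```

Call:
{"op": "arm_command", "data": {"motion": [{"tx":0,"ty":0.0018,"tz":0.0001,"rx":0.015,"ry":0,"rz":0,"claw":0},{"tx":0,"ty":0.0018,"tz":0.0001,"rx":0.015,"ry":0,"rz":0,"claw":0}]}}

```text
time: 15.97
tool_pos: [0.5366, -0.0381, 0.134]
tool_rot: [0.065, 1.568, -0.067]
wrist_force: [-1.5, 0.7, 9.5]
gripper_width: 0.0001
```

Call:
{"op": "arm_command", "data": {"motion": [{"tx":0,"ty":0.0018,"tz":0.0001,"rx":0.015,"ry":0,"rz":0,"claw":0},{"tx":0,"ty":0.0018,"tz":0.0001,"rx":0.015,"ry":0,"rz":0,"claw":0}]}}

```text
time: 16.13
tool_pos: [0.5372, -0.0345, 0.1339]
tool_rot: [0.089, 1.567, -0.091]
wrist_force: [-1.0, -0.1, 8.4]
gripper_width: 0.0001
```

Run:
```python
from h import *
im=ctrl.snapshot('scene')
cv2.imwrite('pics/s12.png',cv2.resize(im[165:200,230:280,::-1],None,fx=16,fy=16,interpolation=cv2.INTER_CUBIC))
rep()
```

```text
16.1833 [ 0.5372 -0.0342  0.1339] q [-0.11  0.18  2.05 -0.    0.91  0.01] F_tool [-9.27  0.39 -1.82] yaw y 1.4556 x [ 0.0015 -0.0012 -1.    ]
```

View pics/s12.png

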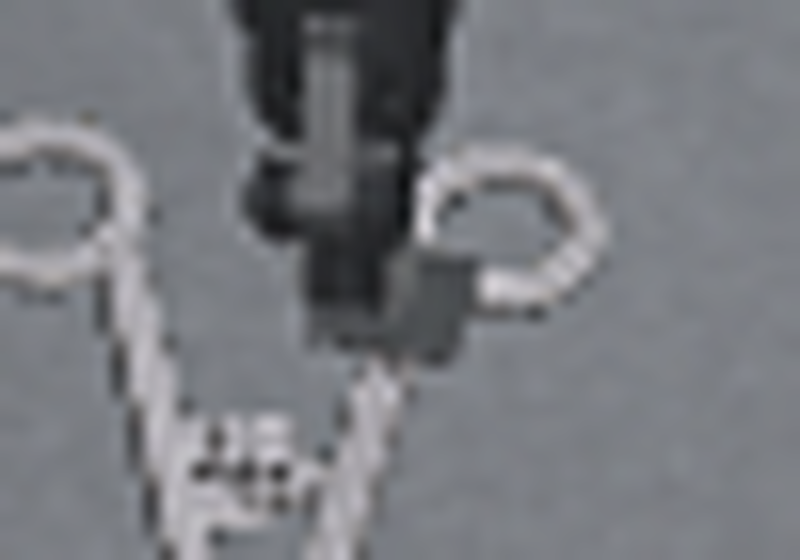

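The tab is following the finger. I lead it on past the last tooth, then lift off.

Call:
{"op": "arm_command", "data": {"motion": [{"tx":0,"ty":0.0018,"tz":0.0001,"rx":0.015,"ry":0,"rz":0,"claw":0},{"tx":0,"ty":0.0018,"tz":0.0001,"rx":0.015,"ry":0,"rz":0,"claw":0},{"tx":0,"ty":0.0018,"tz":0.0001,"rx":0.015,"ry":0,"rz":0,"claw":0}]}}

```text
time: 16.43
tool_pos: [0.5382, -0.0292, 0.1338]
tool_rot: [0.124, 1.565, -0.126]
wrist_force: [-1.3, 0.7, 7.0]
gripper_width: -0.0002
```

Call:
{"op": "arm_command", "data": {"motion": [{"tx":0,"ty":0.0018,"tz":0.0001,"rx":0.015,"ry":0,"rz":0,"claw":0},{"tx":0,"ty":0.0018,"tz":0.0001,"rx":0.015,"ry":0,"rz":0,"claw":0},{"tx":0,"ty":0.0018,"tz":0.0001,"rx":0.015,"ry":0,"rz":0,"claw":0}]}}

```text
time: 16.68
tool_pos: [0.5395, -0.0236, 0.1336]
tool_rot: [0.16, 1.563, -0.161]
wrist_force: [-0.1, 1.7, 4.6]
gripper_width: -0.0002
```

Run:
```python
from h import *
im=ctrl.snapshot('scene')
cv2.imwrite('pics/s13.png',cv2.resize(im[165:200,230:280,::-1],None,fx=16,fy=16,interpolation=cv2.INTER_CUBIC))
rep()
```

```text
16.7333 [ 0.5396 -0.0233  0.1336] q [-0.09  0.18  2.05 -0.    0.91  0.12] F_tool [-5.26  1.78 -0.87] yaw y 1.3653 x [ 2.e-03 -5.e-04 -1.e+00]
```

View pics/s13.png

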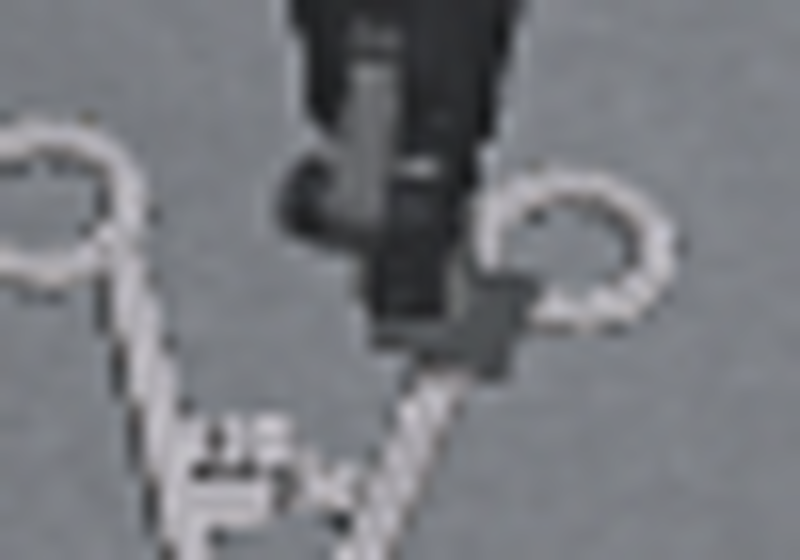

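Call:
{"op": "arm_command", "data": {"motion": [{"tx":0,"ty":0.0018,"tz":0.0001,"rx":0.015,"ry":0,"rz":0,"claw":0},{"tx":-0.004,"ty":0,"tz":0,"rx":0,"ry":0,"rz":0,"claw":0},{"tx":-0.01,"ty":0,"tz":0,"rx":0,"ry":0,"rz":0,"claw":0},{"tx":-0.03,"ty":0,"tz":0,"rx":0,"ry":0,"rz":0,"claw":0},{"tx":-0.03,"ty":0,"tz":0,"rx":0,"ry":0,"rz":0,"claw":0},{"tx":-0.03,"ty":0,"tz":0,"rx":0,"ry":0,"rz":0,"claw":0},{"tx":-0.03,"ty":0,"tz":0,"rx":0,"ry":0,"rz":0,"claw":0},{"tx":0,"ty":0,"tz":0,"rx":0,"ry":0,"rz":0,"claw":0},{"tx":0,"ty":0,"tz":0,"rx":0,"ry":0,"rz":0,"claw":0},{"tx":0,"ty":0,"tz":0,"rx":0,"ry":0,"rz":0,"claw":0},{"tx":0,"ty":0,"tz":0,"rx":0,"ry":0,"rz":0,"claw":0},{"tx":0,"ty":0,"tz":0,"rx":0,"ry":0,"rz":0,"claw":0}]}}

```text
time: 17.73
tool_pos: [0.5379, -0.0216, 0.2648]
tool_rot: [0.172, 1.568, -0.172]
wrist_force: [-0.5, 0.4, -0.2]
gripper_width: 0.0002
```

Run:
```python
from h import *
im=ctrl.snapshot('scene')
for r in(234,236): print(r,im[r,238:254,2])
o=cv2.imread('pics/scene0.png')
f=lambda x:cv2.resize(x[165:275,215:305],None,fx=4.2,fy=4.2,interpolation=cv2.INTER_CUBIC)
cv2.imwrite('pics/s14.png',np.hstack([f(o),f(im[:,:,::-1])]))
cv2.imwrite('pics/s14f.png',im[:,:,::-1]); rep()
```

```text
234 [ 79  80  80  79  79  73 136 170 165 166 173 114 102 103 104 105]
236 [ 78  79  79  79  81  59  92 169 165 166 171 152 108 108 108 109]
17.7833 [ 0.5381 -0.0215  0.265 ] q [-0.09  0.04  1.94 -0.    1.17  0.13] F_tool [ 0.57  0.11 -0.1 ] yaw y 1.3518 x [-3.6e-03  1.0e-04 -1.0e+00]
```

View pics/s14.png

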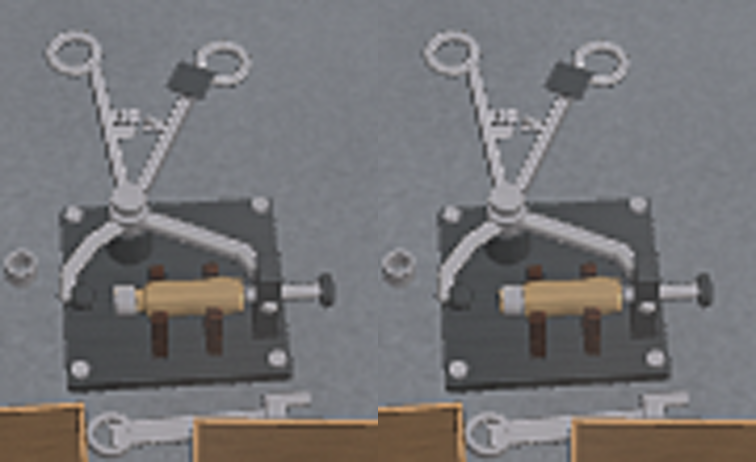

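View pics/s14f.png

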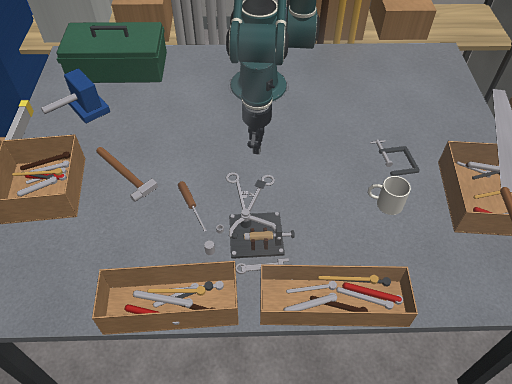

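The handle is back at its original open position (ring at (222,62) in the left crop and (600−378,62) in the right), the ferrule sits against the shoulder, the other tools are where they were and the arm is clear. I hand it in.

Run:
```python
from h import *
rep(); print(ctrl.close_job())
```

```text
17.7833 [ 0.5381 -0.0215  0.265 ] q [-0.09  0.04  1.94 -0.    1.17  0.13] F_tool [ 0.57  0.11 -0.1 ] yaw y 1.3518 x [-3.6e-03  1.0e-04 -1.0e+00]
the job is handed in; nothing more can be done
None
```

The clamp job is done and handed in after 17.8 s: the ferrule is home against the shoulder and the loose handle has sprung wide open. No verdict was reported.

- **Squeeze:** I pushed the loose ring in with the closed fingertips, and three teeth clicked over. I stopped at about 0.35 rad measured (about 9.5 N on the ring), when the ferrule stopped moving in the camera and the force began to rise. After I backed off, the ratchet held the clamp shut for over 0.5 s with the robot clear.
- **Release:** I pressed the tab down to its hard stop, 4.5 mm down; the highest force was about 14 N. I then led the tab outward past the teeth and lifted off. While I was pressing, the handle slipped outward by about one tooth under the finger before the main release; this did no visible harm.
- **Last checks:** In the final picture the handle matches its starting open pose. The ferrule edge has not moved since it came home, about 2.3 px of the 2.5 px that full travel should show. The other tools look unmoved, the arm is well clear, and the wrist force reads about zero.
- **Disagreements:**
  - An early rise in force (from about 0.10 rad) looked like ferrule contact. The camera showed the ferrule had not moved, so I relied on the pictures to judge home.
  - My angle scale may be off by about 0.01 rad. Home came at about 0.345 rad by my measure, just past the stated 0.34.

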